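Rock-test the manifold face and record the verdict

ROBOT

A 6-joint arm with a two-finger parallel gripper is mounted at the origin on the work surface. World frame = base frame: x ahead of the robot, y to its left, z up, the work surface at z = 0. Lengths are in m, angles in degrees, forces in N, time in s.
With the tool pointing down it reaches from about 0.325 to 0.775 m from the base axis. Payload 5.5 kg.
Tool frame: the origin (TCP) lies at the very end of the fingers, on their centre line; the grasp point (between the pads) lies 19 mm behind it; z points along the fingers, y is the line along which they close (so a half turn about z gives the same grasp; the last joint's range is limited). The gripper opens to 88 mm and grips with 3 to 60 N. Pads are 20 mm wide; open, the fingers measure 115 mm over their backs; the gripper's body (75 mm by 178 mm) begins 61 mm behind the grasp point.
Start: joints at [71.923, 5.22, 70.514, -0, 104.267, -3.249], TCP at [0.154, 0.58, 0.223] pointing down, gripper open.
Joint ranges: [-164.24, 164.24], [-49.07, 125.15], [9.68, 141.18], [-86.29, 266.29], [3.28, 154.24], [-151.56, 151.56]. Speed limits (degrees/s): [147.25, 147.25, 172.46, 180, 180, 180].

INTERFACE

Orientations are given as [roll, pitch, yaw] about the fixed x, y, z axes, in that order (R = Rz(yaw) Ry(pitch) Rx(roll)).
In Python, from bench import bot gives the robot as it stands. The module is installed in compiled form; this text tells all that it offers.
- The arm moves only by the tool move_arm, never from a script. Its argument "motion" is a list of rows, each an object of numbers: "dx", "dy", "dz": the shift along the tool's x, y, z in mm; "turn": the turn about the tool's z in degrees. In form: [{"dx": .., "dy": .., "dz": .., "turn": ..}, ...]. A call has exactly 5 rows; each row is the pose to reach, as a shift and turn from the pose commanded when the call began, along the tool's axes at that moment; what a row does not reach only later rows make up. A row lasts 1/8 s, in which the tool goes at most 62.5 mm and 10.7 degrees, less where a joint would pass 70% of its speed; a pose out of reach is approached as far as the arm can. A call with a gripper value outside its range is refused whole. "gripper" is the opening, from 0 (shut) to 1 (fully open), set as the call begins (left out, the last holds). The fingers move at their own pace and stop on an object; "force" is the grip in N (left out, the last holds). Time passes only in rows, so rows that repeat a pose let the fingers close, or fill a call up. It gives the time, the measured TCP pose, the force, the opening and the grip force at its end, in the units of the state.
- bot.observe(): the state, without advancing time (a new reading comes with each control period).
- bot.get_image(name): name is "scene" or "top" or "wrist"; returns the picture (480x640x3 uint8, red, green, blue); there is no depth.
- bot.camera_params(name): a dict with "K" (3x3 intrinsics, pixels), "distortion" ([k1, k2, p1, p2, k3] as OpenCV has them; the pictures are not rectified), "world_to_cam" (4x4, takes a point from world to camera coordinates). Camera axes: x right, y down, z forward; pixel columns grow to the right and rows downward; lengths in m; the calibration is good to about 2 mm. A picture is of the moment at which its call begins: read the wrist's pose just before it. camera_params takes no time and is no camera call; for the wrist camera it gives the pose at the moment of the call.
- bot.sign_off(): hands the job in; it is judged then, once.
The state is a dict: "clock": time; "joint_positions": joint angles; "joint_vel": joint speeds; "tau": joint torques, N m; "eef_pos": TCP position; "tool_rot": TCP orientation; "force": force on the tool from outside, world axes, zero at the start; "torque": the same for the moment, N m; "finger_gap": finger opening in m; "gripper_force": force on a finger pad.
Only numpy, scipy, OpenCV 4.12 (cv2) and the standard library are available. Lean on these libraries where they do the work, as an engineer would, in place of code of your own. Each camera call takes 0.05 s, during which the arm holds its last target. There are 200 camera calls.

TASK

Work every blue transport bung out of the manifold block and put it in the yellow tray. Then lay the straightedge lengthwise along the middle of the metal face, centred, let go of it, and press down from above on its red end and then on its black end to feel whether it rocks. Put the straightedge back along the middle of its mat and leave the drum standing on its ring with its red stripe squarely facing the scanner window if the straightedge rocked, its green stripe if it did not; leave the glassware alone.

Things in the scene. Friction and masses are not known exactly. Their poses are not given: they have to be found in the camera images.
- manifold: Dark teal block 240 x 96 x 30 mm, fixed to the bench; origin centre of its underside, x along its length (long axis), z up. Bright bare-metal face plate screwed on top (220 x 72 mm, its top 40 mm above the bench). Four square ports (26 mm along the length, 28 mm across) in one row along the centre line at x = -66, -27, +27, +66 mm; between and beyond them the face is solid.
- plate_1: One of two look-alike face plates; one is fitted on the manifold (same origin and axes as it), the spare lies on a grey stand 170 mm beyond it and is not part of the job. A good plate is straight, its top 40 mm above the bench all along; a bad one is bowed: 42 mm high at mid-length, falling evenly to 38 mm at both ends (so a straightedge on it rocks about the middle, each end moving some 6 mm).
- plate_2: The other of the two look-alike face plates, see plate_1.
- bung_tray: Open yellow tray 150 x 190 x 30 mm outside, walls and floor 4 mm, fixed; origin centre of its underside, x along the 150 mm side.
- mat: Light blue rubber mat 240 x 60 x 3 mm, fixed, where the straightedge lives; origin centre of its underside, x along its length.
- straightedge: Square steel bar 200 x 24 x 24 mm, about 0.3 kg; origin at its very centre, x along its length. 30 mm at its +x end painted red, 30 mm at its -x end black, all round, so it does not matter which of the four long sides is down.
- red_end (a point): Point on the straightedge's axis in the red end, 15 mm from the tip (85 mm from the centre), 12 mm below the bar's top.
- black_end (a point): Point on the straightedge's axis in the black end, 15 mm from the tip (85 mm from the centre), 12 mm below the bar's top.
- scanner: Dark teal scanner block 70 x 110 x 75 mm, fixed; origin at the foot of the middle of its window side; x points from the window into the block, so the drum stands on its -x side.
- scan_spot (a point): Centre of the yellow ring painted on the bench, 80 mm in front of the scanner's window, where the drum stands.
- scan_point (a point): Point 51 mm in front of the window, 40 mm above the bench: where the drum's side nearest the window is when the drum stands on the spot.
- drum: White record drum, a loose upright cylinder, 58 mm diameter, 70 mm high with a heavy dark steel foot 12 mm high, about 0.25 kg; origin centre of its foot, z up. A red upright stripe on its +x side, a green one on its -x side; on top a black bar joins the two, with a red and a green patch at its ends. 20 mm wide stripes.
- red_mark (a point): Middle of the red stripe on the drum's side, 40 mm above its foot.
- green_mark (a point): Middle of the green stripe on the drum's side, 40 mm above its foot.
- amber_bottle: Bystander: brown glass bottle, 60 mm diameter, 130 mm high.
- beaker: Bystander: glass beaker, 70 mm diameter, 90 mm high.
- jar: Bystander: glass jar with white cap, 70 mm diameter, 80 mm high.
- bung_1: Bung of the port at manifold x = -66 mm (may be absent). Origin centre of its foot, z up: rubber shank 20 mm diameter, z 0-32 mm; blue flange 30 x 30, z 32-38; blue square grip 18 x 18, z 38-72. Starts upright, squared to the manifold, foot 10 mm above the bench, squeezed by the port from manifold +y and -y; draws with 10-15 N straight, less when rocked along manifold x; loose after 20 mm, clear of the face after 32.
- bung_2: Bung of the port at manifold x = -27 mm (may be absent). Origin centre of its foot, z up: rubber shank 20 mm diameter, z 0-32 mm; blue flange 30 x 30, z 32-38; blue square grip 18 x 18, z 38-72. Starts upright, squared to the manifold, foot 10 mm above the bench, squeezed by the port from manifold +y and -y; draws with 10-15 N straight, less when rocked along manifold x; loose after 20 mm, clear of the face after 32.
- bung_3: Bung of the port at manifold x = +27 mm (may be absent). Origin centre of its foot, z up: rubber shank 20 mm diameter, z 0-32 mm; blue flange 30 x 30, z 32-38; blue square grip 18 x 18, z 38-72. Starts upright, squared to the manifold, foot 10 mm above the bench, squeezed by the port from manifold +y and -y; draws with 10-15 N straight, less when rocked along manifold x; loose after 20 mm, clear of the face after 32.
- bung_4: Bung of the port at manifold x = +66 mm (may be absent). Origin centre of its foot, z up: rubber shank 20 mm diameter, z 0-32 mm; blue flange 30 x 30, z 32-38; blue square grip 18 x 18, z 38-72. Starts upright, squared to the manifold, foot 10 mm above the bench, squeezed by the port from manifold +y and -y; draws with 10-15 N straight, less when rocked along manifold x; loose after 20 mm, clear of the face after 32.

How it is judged:
By the outcome, as a careful person would: the job done as asked, in the order asked, and still so for the second after the job is handed in, with the robot touching nothing.
Of bung_1, bung_2, bung_3, bung_4 only 2 to 3 are there at a start; the rules pass over those that are not, and their reading is None.
At some moment in a run one of straightedge, drum may be knocked a few centimetres aside while the robot is not near it.
Once in a run the grip may slacken for a moment while it holds something.
It also fails if it takes over 210 s, if anything falls off the work surface, if the arm or the gripper's body presses on something with over 40 N, if the wrist force passes 120 N, or if a joint passes its speed limit or range.

## Working session

There is one attempt and no reset: what is moved stays moved. The work goes in short steps, Python scripts to look and compute and a tool call to move; the robot and the scene stay as the last step left them, time stands still between calls to the robot, and variables do not carry over. Pictures are saved under pics/ and viewed, at most 19 in all, crops included, and the job is handed in when it is done.

Besides the shell and the picture viewer there is one more tool, called after "Request:" by a JSON object that holds its "fn" and its "kwargs". move_arm: Moves the arm, as the interface text tells. Its arguments: {"type":"object","properties":{"motion":{"type":"array"},"gripper":{"type":"number"},"force":{"type":"number"}},"required":["motion"]}

```bash
mkdir -p pics; cat > h.py <<'E'
import numpy as np, cv2
from bench import bot
from scipy.spatial.transform import Rotation as R
def snap(n,f):
    p=bot.camera_params(n); im=bot.get_image(n); cv2.imwrite('pics/'+f,im[:,:,::-1]); np.save('pics/'+f+'.npy',im)
    return im,p
def ray(p,uv):
    K=np.array(p['K']);d=np.array(p['distortion']);T=np.array(p['world_to_cam'])
    x=cv2.undistortPoints(np.array(uv,float).reshape(-1,1,2),K,d).reshape(-1,2)
    d=np.c_[x,np.ones(len(x))]@T[:3,:3]; c=-T[:3,:3].T@T[:3,3]
    return c,d
def at_z(p,uv,z):
    c,d=ray(p,uv); return c+d*((np.broadcast_to(z,len(d))-c[2])/d[:,2])[:,None]
def proj(p,P):
    T=np.array(p['world_to_cam']); 
    return cv2.projectPoints(np.array(P,float).reshape(-1,1,3),cv2.Rodrigues(T[:3,:3])[0],T[:3,3],np.array(p['K']),np.array(p['distortion']))[0].reshape(-1,2)
def to(xy,z,yaw=None):
    "shift in tool axes (mm) and turn to world TCP target; yaw = direction of tool y (deg, mod 180)"
    s=bot.observe(); r=R.from_euler('xyz',s['tool_rot'],degrees=True).as_matrix()
    d=r.T@(np.r_[xy,z]-np.array(s['eef_pos']))*1000
    t=None
    if yaw is not None:
        cur=np.degrees(np.arctan2(r[1,1],r[0,1])); w=(yaw-cur+90)%180-90; t=-w
    print('move',d.round(1),'turn',t and round(t,1))
def st():
    s=bot.observe(); print({k:np.round(s[k],3).tolist() for k in ('clock','joint_positions','eef_pos','tool_rot','force','torque','finger_gap','gripper_force')})
E
python3 - <<'E'
from h import *
st()
for n in('scene','top','wrist'):
    im,p=snap(n,n+'0.png'); T=np.array(p['world_to_cam']); print(n,(-T[:3,:3].T@T[:3,3]).round(3),T[2,:3].round(2),np.round(p['K'][0][0]))
E
```

```text
{'clock': 0.0, 'joint_positions': [71.923, 5.262, 70.58, 0.002, 104.268, -3.248], 'eef_pos': [0.153, 0.58, 0.222], 'tool_rot': [-179.89, -0.009, 165.171], 'force': [0.459, 0.046, 0.838], 'torque': [-0.066, 0.033, -0.039], 'finger_gap': 0.088, 'gripper_force': 0.0}
scene [ 1.068 -0.477  0.836] [-0.48  0.45 -0.75] 511.0
top [ 0.37  -0.029  1.181] [ 0.16  0.   -0.99] 448.0
wrist [0.076 0.6   0.384] [ 0.28 -0.08 -0.96] 369.0
```

View pics/top0.png

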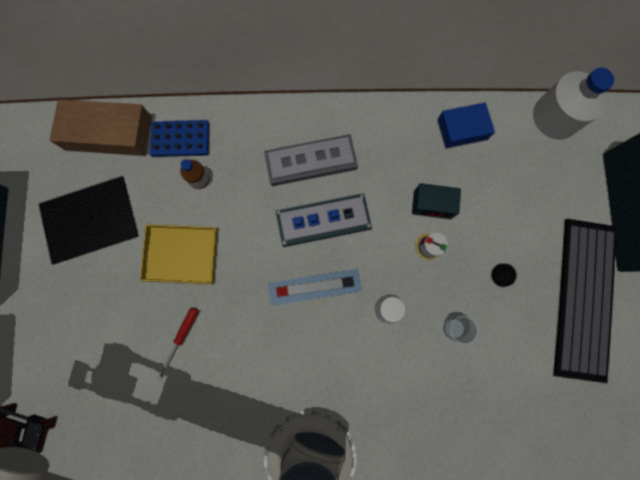

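View pics/scene0.png

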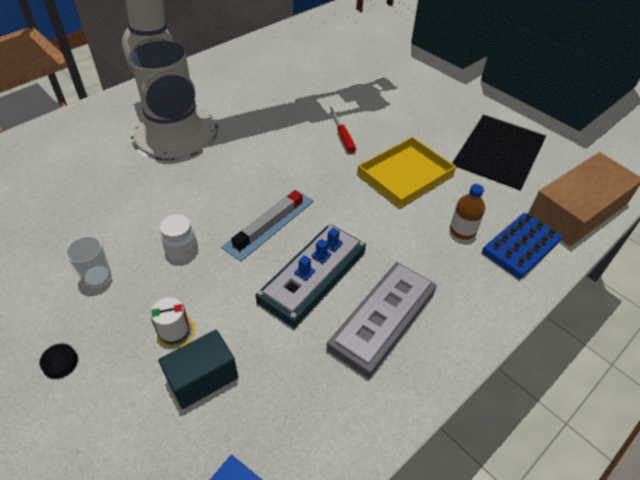

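The top view shows three bungs near (298,223), (313,219) and (334,215), with the port at (348,213) empty. The straightedge lies on its mat with red at (282,291) and black at (348,282). The tray is at (180,254) and the drum at (434,244). Next I'll take a closer crop.

```bash
python3 - <<'E'
import cv2
im=cv2.imread('pics/top0.png')
c=im[185:310,260:470]; cv2.imwrite('pics/crop0.png',cv2.resize(c,None,fx=3.8,fy=3.8,interpolation=cv2.INTER_CUBIC))
E
```

```text
(no output)
```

View pics/crop0.png

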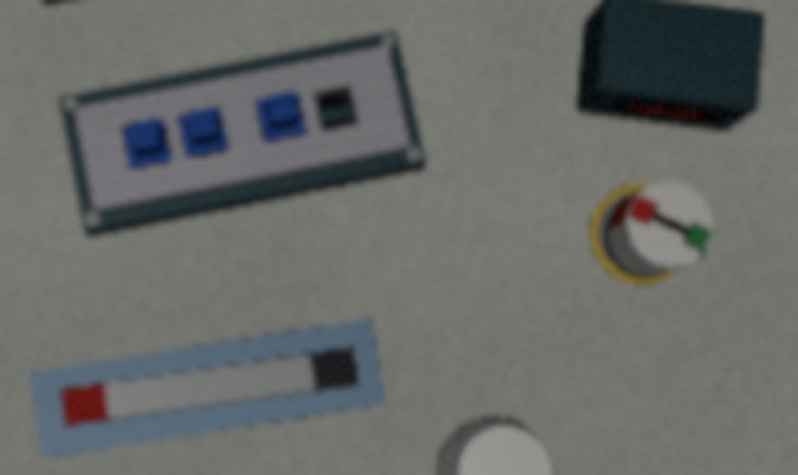

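```bash
cat > m0.py <<'E'
from h import *
p=bot.camera_params('top')
def f(l,z): return at_z(p,np.array(l)/3.8+[259.6,184.6],z)
a=f([(76,110),(388,48),(408,152),(94,208)],.04); print('plate',a.round(4).tolist(),a.mean(0).round(4),[np.linalg.norm(a[i]-a[i-1]).round(4) for i in range(4)])
v=a[1]+a[2]-a[0]-a[3]; print('ang',np.degrees(np.arctan2(v[1],v[0])))
print('bungs',f([(146,145),(205,132),(281,117)],.048).round(4).tolist(),'port',f([(336,108)],.04).round(4))
b=f([(85,405),(335,369)],.027); print('se',b.round(4).tolist(),b.mean(0),np.linalg.norm(b[1]-b[0]),np.degrees(np.arctan2(*(b[1]-b[0])[1::-1])))
m=f([(32,372),(372,320),(384,402),(42,458)],.003); print('mat',m.mean(0),[np.linalg.norm(m[i]-m[i-1]).round(4) for i in range(4)]); v=m[1]+m[2]-m[0]-m[3];print(np.degrees(np.arctan2(v[1],v[0])))
print('drum',f([(670,224),(644,208),(698,237)],.07).round(4).tolist())
print('ring',f([(642,233)],0).round(4)); s=f([(580,108),(730,128)],0);print('scan',s.round(4).tolist(),s.mean(0),np.linalg.norm(s[1]-s[0]))
t=at_z(p,[(146,226),(217,227),(216,284),(141,282)],.03);print('tray',t.round(3).tolist(),t.mean(0))
print('glass jar',at_z(p,[(393,309)],.08),'beaker',at_z(p,[(457,327)],.09),'bottle',at_z(p,[(188,168)],.12))
E
python3 m0.py
```

```text
plate [[0.6187, 0.0662, 0.04], [0.6587, -0.1494, 0.04], [0.5854, -0.1606, 0.04], [0.5504, 0.0541, 0.04]] [ 0.6033 -0.0474  0.04  ] [np.float64(0.0694), np.float64(0.2193), np.float64(0.0742), np.float64(0.2176)]
ang -80.11227170044782
bungs [[0.5918, 0.018, 0.048], [0.6001, -0.0222, 0.048], [0.6096, -0.0741, 0.048]] port [[ 0.617  -0.1123  0.04  ]]
se [[0.4179, 0.062, 0.027], [0.4393, -0.1075, 0.027]] [ 0.42860482 -0.02274012  0.027     ] 0.17076641359495642 -82.80061001790867
mat [ 0.42924447 -0.02098031  0.003     ] [np.float64(0.0595), np.float64(0.2383), np.float64(0.0572), np.float64(0.2384)]
-81.99958978637602
drum [[0.5283, -0.3296, 0.07], [0.5393, -0.3128, 0.07], [0.5192, -0.3478, 0.07]]
ring [[ 0.5322 -0.3283  0.    ]]
scan [[0.6228, -0.2891, 0.0], [0.6065, -0.3959, 0.0]] [ 0.61466356 -0.34247965  0.        ] 0.10807588967369466
tray [[0.594, 0.422, 0.03], [0.588, 0.232, 0.03], [0.439, 0.232, 0.03], [0.446, 0.429, 0.03]] [0.51668731 0.32856884 0.03      ]
glass jar [[ 0.36765226 -0.21235093  0.08      ]] beaker [[ 0.32119809 -0.36406657  0.09      ]] bottle [[0.72143631 0.2875285  0.12      ]]
```

```bash
python3 -c "
from h import *
to((.592,.018),.15,9.9)"
```

```text
move [-567.7 -430.8   72.4] turn 65.3
```

Request:
{"fn": "move_arm", "kwargs": {"motion": [{"dx": -40,"dy": -30,"dz": 0,"turn": 0},{"dx": -90,"dy": -68,"dz": 0,"turn": 0},{"dx": -138,"dy": -105,"dz": 0,"turn": 0},{"dx": -180,"dy": -137,"dz": 0,"turn": 0},{"dx": -220,"dy": -167,"dz": 0,"turn": 0}]}}

```text
clock: 0.78
eef_pos: [0.3243, 0.3606, 0.2224]
tool_rot: [-180.0, 0.0, 165.2]
force: [0.2, -0.4, -0.5]
finger_gap: 0.0879
gripper_force: 0.0
```

Request:
{"fn": "move_arm", "kwargs": {"motion": [{"dx": -45,"dy": -34,"dz": 0,"turn": 10},{"dx": -90,"dy": -68,"dz": 0,"turn": 20},{"dx": -138,"dy": -105,"dz": 0,"turn": 30},{"dx": -180,"dy": -137,"dz": 0,"turn": 40},{"dx": -220,"dy": -167,"dz": 0,"turn": 50}]}}

```text
clock: 1.4
eef_pos: [0.4942, 0.1428, 0.2224]
tool_rot: [-180.0, -0.0, 114.8]
force: [0.7, 0.9, -0.0]
finger_gap: 0.088
gripper_force: 0.0
```

```bash
python3 -c "
from h import *
st();to((.592,.018),.15,9.9)"
```

```text
{'clock': 1.4, 'joint_positions': [12.325, -7.966, 83.516, 0.002, 104.461, -12.488], 'eef_pos': [0.494, 0.143, 0.222], 'tool_rot': [-179.99, -0.004, 114.813], 'force': [0.701, 0.9, -0.008], 'torque': [-0.036, 0.015, -0.021], 'finger_gap': 0.088, 'gripper_force': 0.0}
move [-154.3   36.4   72.4] turn 14.9
```

Request:
{"fn": "move_arm", "kwargs": {"motion": [{"dx": -40,"dy": 9,"dz": 15,"turn": 5},{"dx": -85,"dy": 20,"dz": 35,"turn": 10},{"dx": -130,"dy": 30,"dz": 50,"turn": 15},{"dx": -154,"dy": 36,"dz": 50,"turn": 15},{"dx": -154,"dy": 36,"dz": 50,"turn": 15}]}}

```text
clock: 2.02
eef_pos: [0.5917, 0.0192, 0.1714]
tool_rot: [-179.9, -0.0, 100.0]
force: [-0.4, -0.6, -0.6]
finger_gap: 0.0877
gripper_force: 0.0
```

```bash
python3 -c "
from h import *
st();im,p=snap('wrist','w1.png')
u=np.array([.1719,-.9851]);c=np.array([.6033,-.0474])
for s in(-66,-27,27,66):
  print(proj(p,[np.r_[c+u*s/1e3,.048]]).round(), proj(p,[np.r_[c+u*s/1e3,.082]]).round())
print(proj(p,[[.6187,.0662,.04],[.5504,.0541,.04]]))"
```

```text
{'clock': 2.025, 'joint_positions': [-1.435, 3.841, 77.145, -0.006, 99.129, -11.473], 'eef_pos': [0.592, 0.019, 0.171], 'tool_rot': [-179.886, -0.017, 100.037], 'force': [-0.361, -0.59, -0.568], 'torque': [-0.015, 0.068, 0.03], 'finger_gap': 0.088, 'gripper_force': 0.0}
[[319. 232.]] [[318. 245.]]
[[319. 277.]] [[318. 295.]]
[[319. 334.]] [[318. 356.]]
[[319. 371.]] [[318. 396.]]
[[362.36907595 176.76906174]
 [274.78161718 176.93215129]]
```

View pics/w1.png

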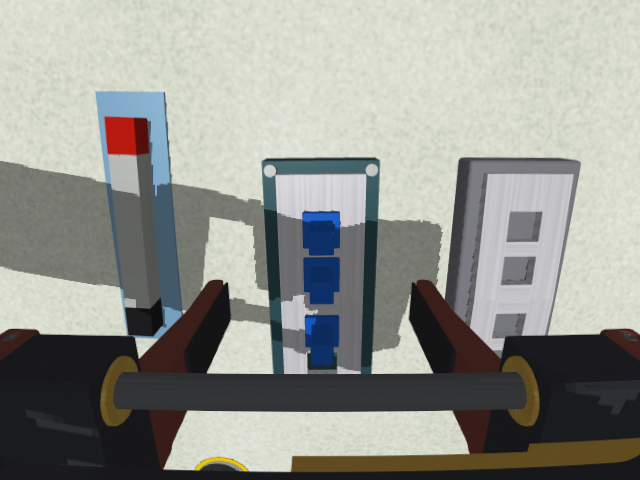

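The wrist view shows bungs at about (321,232), (321,278) and (322,333), within 2 px of prediction. That's roughly +1.5 mm in world x, so I'll descend on the first one.

Request:
{"fn": "move_arm", "kwargs": {"motion": [{"dx": 0,"dy": 0,"dz": 30,"turn": 0},{"dx": 0.5,"dy": 1.2,"dz": 70,"turn": 0},{"dx": 0.5,"dy": 1.2,"dz": 105,"turn": 0},{"dx": 0.5,"dy": 1.2,"dz": 119,"turn": 0},{"dx": 0.5,"dy": 1.2,"dz": 119,"turn": 0}]}}

```text
clock: 2.7
eef_pos: [0.592, 0.022, 0.0535]
tool_rot: [-179.9, -0.0, 100.2]
force: [0.1, 0.5, -0.2]
finger_gap: 0.0877
gripper_force: 0.0
```

Request:
{"fn": "move_arm", "kwargs": {"motion": [{"dx": 0,"dy": 0,"dz": 0,"turn": 0},{"dx": 0,"dy": 0,"dz": 0,"turn": 0},{"dx": 0,"dy": 0,"dz": 0,"turn": 0},{"dx": 0,"dy": 0,"dz": 0,"turn": 0},{"dx": 0,"dy": 0,"dz": 0,"turn": 0}], "gripper": 0, "force": 55}}

```text
clock: 3.32
eef_pos: [0.5926, 0.0211, 0.0537]
tool_rot: [180.0, 0.0, 100.2]
force: [-0.3, -0.0, 0.0]
finger_gap: 0.0418
gripper_force: 0.0
```

Request:
{"fn": "move_arm", "kwargs": {"motion": [{"dx": 0,"dy": 0,"dz": 0,"turn": 0},{"dx": 0,"dy": 0,"dz": -3,"turn": 0},{"dx": 0,"dy": 0,"dz": -6,"turn": 0},{"dx": 0,"dy": 0,"dz": -9,"turn": 0},{"dx": 0,"dy": 0,"dz": -12,"turn": 0}]}}

```text
clock: 3.95
eef_pos: [0.5919, 0.0214, 0.0636]
tool_rot: [-179.8, -0.1, 100.2]
force: [3.9, 0.8, -15.2]
finger_gap: 0.0178
gripper_force: 55.0
```

Request:
{"fn": "move_arm", "kwargs": {"motion": [{"dx": 0,"dy": 0,"dz": -5,"turn": 0},{"dx": 0,"dy": 0,"dz": -12,"turn": 0},{"dx": 0,"dy": 0,"dz": -24,"turn": 0},{"dx": 0,"dy": 0,"dz": -50,"turn": 0},{"dx": 0,"dy": 0,"dz": -85,"turn": 0}]}}

```text
clock: 4.58
eef_pos: [0.5929, 0.0211, 0.1545]
tool_rot: [179.8, 0.0, 100.2]
force: [0.4, -0.3, -0.3]
finger_gap: 0.018
gripper_force: 55.0
```

```bash
python3 -c "
from h import *
st();to((.517,.385),.15,0)"
```

```text
{'clock': 4.575, 'joint_positions': [-1.243, 3.839, 78.853, -0.011, 97.127, -11.412], 'eef_pos': [0.593, 0.021, 0.155], 'tool_rot': [179.825, 0.047, 100.168], 'force': [0.362, -0.277, -0.256], 'torque': [-0.13, 0.063, 0.003], 'finger_gap': 0.018, 'gripper_force': 54.996}
move [371.6 -10.5   4.2] turn 10.2
```

Request:
{"fn": "move_arm", "kwargs": {"motion": [{"dx": 40,"dy": -1,"dz": 0,"turn": 0},{"dx": 95,"dy": -3,"dz": 0,"turn": 0},{"dx": 150,"dy": -5,"dz": 0,"turn": 0},{"dx": 205,"dy": -6,"dz": 0,"turn": 0},{"dx": 260,"dy": -8,"dz": 0,"turn": 0}]}}

```text
clock: 5.2
eef_pos: [0.5392, 0.2776, 0.1551]
tool_rot: [179.7, -0.1, 100.2]
force: [0.5, -0.3, -1.2]
finger_gap: 0.0174
gripper_force: 55.0
```

Request:
{"fn": "move_arm", "kwargs": {"motion": [{"dx": 45,"dy": -1,"dz": 0,"turn": 0},{"dx": 85,"dy": -2,"dz": 0,"turn": 0},{"dx": 110,"dy": -3,"dz": 30,"turn": 0},{"dx": 110,"dy": -3,"dz": 70,"turn": 0},{"dx": 110,"dy": -3,"dz": 104,"turn": 0}]}}

```text
clock: 5.82
eef_pos: [0.5174, 0.3847, 0.0495]
tool_rot: [179.7, -0.1, 100.2]
force: [-3.2, -2.0, 74.9]
finger_gap: 0.0179
gripper_force: 55.1
```

Request:
{"fn": "move_arm", "kwargs": {"motion": [{"dx": 0,"dy": 0,"dz": 0,"turn": 0},{"dx": 0,"dy": 0,"dz": 0,"turn": 0},{"dx": 0,"dy": 0,"dz": 0,"turn": 0},{"dx": 0,"dy": 0,"dz": 0,"turn": 0},{"dx": 0,"dy": 0,"dz": 0,"turn": 0}], "gripper": 0.6}}

```text
clock: 6.45
eef_pos: [0.5166, 0.3835, 0.0471]
tool_rot: [180.0, -0.0, 100.2]
force: [0.9, 0.6, 0.2]
finger_gap: 0.0527
gripper_force: 0.0
```

```bash
python3 -c "
from h import *
st();to((.6,-.021),.15,9.9);im,p=snap('top','t1.png')
c=im[185:310,140:390]; cv2.imwrite('pics/t1c.png',cv2.resize(c,None,fx=3.2,fy=3.2)[:,:,::-1])"
```

```text
{'clock': 6.45, 'joint_positions': [33.559, 13.798, 78.851, -0.001, 87.32, 23.391], 'eef_pos': [0.517, 0.383, 0.047], 'tool_rot': [179.971, -0.011, 100.168], 'force': [0.949, 0.63, 0.249], 'torque': [-0.085, 0.027, 0.012], 'finger_gap': 0.053, 'gripper_force': 0.0}
move [-412.8   10.7 -103. ] turn 0.3
```

View pics/t1c.png

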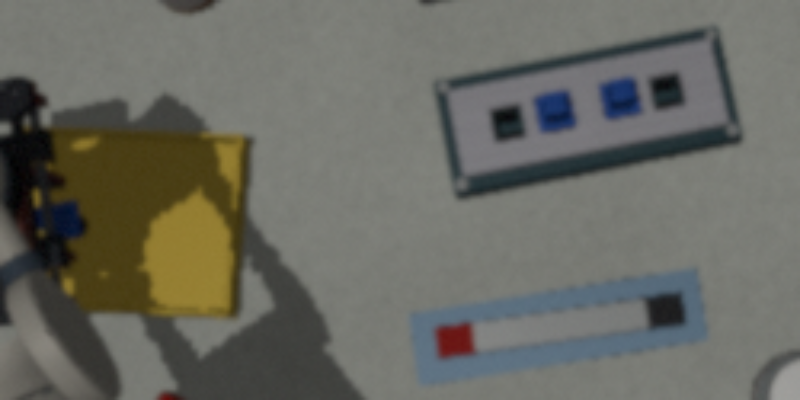

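Bung 1 is in the tray at crop (65,220), and two bungs are left. I'll release higher next time.

Request:
{"fn": "move_arm", "kwargs": {"motion": [{"dx": 0,"dy": 0,"dz": -40,"turn": 0},{"dx": 0,"dy": 0,"dz": -85,"turn": 0},{"dx": -45,"dy": 1,"dz": -103,"turn": 0},{"dx": -100,"dy": 2,"dz": -103,"turn": 0},{"dx": -155,"dy": 4,"dz": -103,"turn": 0}]}}

```text
clock: 7.12
eef_pos: [0.5479, 0.2303, 0.1501]
tool_rot: [179.9, 0.0, 100.2]
force: [0.6, -0.4, 0.2]
finger_gap: 0.0525
gripper_force: 0.0
```

Request:
{"fn": "move_arm", "kwargs": {"motion": [{"dx": -50,"dy": 1,"dz": 0,"turn": 0},{"dx": -105,"dy": 3,"dz": 0,"turn": 0},{"dx": -160,"dy": 4,"dz": 0,"turn": 0},{"dx": -215,"dy": 6,"dz": 0,"turn": 0},{"dx": -258,"dy": 7,"dz": 0,"turn": 0}]}}

```text
clock: 7.75
eef_pos: [0.6003, -0.0234, 0.1496]
tool_rot: [-180.0, 0.0, 100.1]
force: [0.4, 0.7, -0.3]
finger_gap: 0.0528
gripper_force: 0.0
```

```bash
python3 -c "
from h import *
st();to((.6002,-.021),.053,9.9)"
```

```text
{'clock': 7.75, 'joint_positions': [-5.47, 5.188, 77.933, -0.012, 96.877, -15.58], 'eef_pos': [0.6, -0.023, 0.15], 'tool_rot': [-179.999, 0.012, 100.109], 'force': [0.384, 0.668, -0.326], 'torque': [-0.036, -0.02, 0.032], 'finger_gap': 0.053, 'gripper_force': 0.0}
move [ 2.4  0.3 96.6] turn 0.2
```

Request:
{"fn": "move_arm", "kwargs": {"motion": [{"dx": 2,"dy": 0,"dz": 35,"turn": 0},{"dx": 2,"dy": 0,"dz": 75,"turn": 0},{"dx": 2,"dy": 0,"dz": 97,"turn": 0},{"dx": 2,"dy": 0,"dz": 97,"turn": 0},{"dx": 2,"dy": 0,"dz": 97,"turn": 0}]}}

```text
clock: 8.38
eef_pos: [0.6005, -0.0192, 0.054]
tool_rot: [179.9, 0.0, 100.2]
force: [1.2, 0.6, 0.4]
finger_gap: 0.0525
gripper_force: 0.0
```

Request:
{"fn": "move_arm", "kwargs": {"motion": [{"dx": 0,"dy": 0,"dz": 0,"turn": 0},{"dx": 0,"dy": 0,"dz": 0,"turn": 0},{"dx": 0,"dy": 0,"dz": 0,"turn": 0},{"dx": 0,"dy": 0,"dz": 0,"turn": 0},{"dx": 0,"dy": 0,"dz": 0,"turn": 0}], "gripper": 0}}

```text
clock: 9.0
eef_pos: [0.5999, -0.0192, 0.0528]
tool_rot: [180.0, 0.0, 100.2]
force: [-0.1, 0.2, 1.3]
finger_gap: 0.0177
gripper_force: 55.0
```

Request:
{"fn": "move_arm", "kwargs": {"motion": [{"dx": 0,"dy": 0,"dz": -3,"turn": 0},{"dx": 0,"dy": 0,"dz": -7,"turn": 0},{"dx": 0,"dy": 0,"dz": -12,"turn": 0},{"dx": 0,"dy": 0,"dz": -18,"turn": 0},{"dx": 0,"dy": 0,"dz": -25,"turn": 0}]}}

```text
clock: 9.62
eef_pos: [0.5987, -0.0189, 0.0756]
tool_rot: [-179.8, -0.1, 100.2]
force: [0.1, -0.5, -0.7]
finger_gap: 0.0176
gripper_force: 55.0
```

Request:
{"fn": "move_arm", "kwargs": {"motion": [{"dx": 0,"dy": 0,"dz": -15,"turn": 0},{"dx": 0,"dy": 0,"dz": -35,"turn": 0},{"dx": 0,"dy": 0,"dz": -55,"turn": 0},{"dx": 0,"dy": 0,"dz": -73,"turn": 0},{"dx": 30,"dy": -1,"dz": -73,"turn": 0}]}}

```text
clock: 10.25
eef_pos: [0.5948, 0.009, 0.1541]
tool_rot: [179.7, 0.1, 100.0]
force: [0.3, 1.5, -0.3]
finger_gap: 0.0174
gripper_force: 55.0
```

```bash
python3 -c "
from h import *
st();to((.517,.33),.15,9.9)"
```

```text
{'clock': 10.25, 'joint_positions': [-2.392, 4.0, 78.734, -0.033, 97.002, -12.409], 'eef_pos': [0.595, 0.009, 0.154], 'tool_rot': [179.749, 0.088, 100.012], 'force': [0.33, 1.482, -0.273], 'torque': [-0.141, 0.026, 0.004], 'finger_gap': 0.017, 'gripper_force': 54.999}
move [329.7 -20.8   3.5] turn 0.1
```

Request:
{"fn": "move_arm", "kwargs": {"motion": [{"dx": 50,"dy": -3,"dz": 0,"turn": 0},{"dx": 105,"dy": -7,"dz": 0,"turn": 0},{"dx": 160,"dy": -10,"dz": 0,"turn": 0},{"dx": 215,"dy": -14,"dz": 0,"turn": 0},{"dx": 265,"dy": -17,"dz": 0,"turn": 0}]}}

```text
clock: 10.88
eef_pos: [0.5294, 0.2699, 0.1519]
tool_rot: [179.9, -0.0, 100.2]
force: [0.4, 1.0, -0.1]
finger_gap: 0.0173
gripper_force: 55.0
```

Request:
{"fn": "move_arm", "kwargs": {"motion": [{"dx": 40,"dy": -2,"dz": 0,"turn": 0},{"dx": 65,"dy": -4,"dz": 20,"turn": 0},{"dx": 65,"dy": -4,"dz": 60,"turn": 0},{"dx": 65,"dy": -4,"dz": 90,"turn": 0},{"dx": 65,"dy": -4,"dz": 101,"turn": 0}]}}

```text
clock: 11.5
eef_pos: [0.5137, 0.3309, 0.048]
tool_rot: [-179.8, 0.1, 100.2]
force: [0.6, -0.2, 0.5]
finger_gap: 0.018
gripper_force: 55.0
```

Request:
{"fn": "move_arm", "kwargs": {"motion": [{"dx": 0,"dy": 0,"dz": 0,"turn": 0},{"dx": 0,"dy": 0,"dz": 0,"turn": 0},{"dx": 0,"dy": 0,"dz": 0,"turn": 0},{"dx": 0,"dy": 0,"dz": -20,"turn": 0},{"dx": 0,"dy": 0,"dz": -70,"turn": 0}], "gripper": 0.6}}

```text
clock: 12.12
eef_pos: [0.5134, 0.3305, 0.1189]
tool_rot: [-179.7, 0.1, 100.2]
force: [1.0, -0.3, -0.3]
finger_gap: 0.053
gripper_force: 0.0
```

```bash
python3 -c "
from h import *
st();to((.6094,-.074),.15,9.9)"
```

```text
{'clock': 12.125, 'joint_positions': [29.582, 7.326, 78.754, -0.0, 94.192, 19.416], 'eef_pos': [0.513, 0.331, 0.119], 'tool_rot': [-179.743, 0.091, 100.166], 'force': [1.02, -0.299, -0.326], 'torque': [-0.044, 0.022, -0.07], 'finger_gap': 0.053, 'gripper_force': 0.0}
move [-415.2   22.9  -30.5] turn 0.3
```

Request:
{"fn": "move_arm", "kwargs": {"motion": [{"dx": 0,"dy": 0,"dz": -31,"turn": 0},{"dx": -50,"dy": 3,"dz": -31,"turn": 0},{"dx": -105,"dy": 6,"dz": -31,"turn": 0},{"dx": -160,"dy": 9,"dz": -31,"turn": 0},{"dx": -215,"dy": 12,"dz": -31,"turn": 0}]}}

```text
clock: 12.75
eef_pos: [0.565, 0.1202, 0.1531]
tool_rot: [179.8, 0.0, 100.2]
force: [0.5, -0.3, -0.2]
finger_gap: 0.0527
gripper_force: 0.0
```

Request:
{"fn": "move_arm", "kwargs": {"motion": [{"dx": -50,"dy": 3,"dz": 0,"turn": 0},{"dx": -105,"dy": 6,"dz": 0,"turn": 0},{"dx": -160,"dy": 9,"dz": 0,"turn": 0},{"dx": -200,"dy": 11,"dz": 0,"turn": 0},{"dx": -200,"dy": 11,"dz": 0,"turn": 0}]}}

```text
clock: 13.38
eef_pos: [0.611, -0.076, 0.1523]
tool_rot: [179.9, 0.1, 99.9]
force: [0.4, -0.5, -0.5]
finger_gap: 0.0525
gripper_force: 0.0
```

```bash
python3 -c "
from h import *
st();to((.6094,-.074),.053,9.9)"
```

```text
{'clock': 13.375, 'joint_positions': [-10.243, 7.378, 75.315, -0.032, 97.204, -20.182], 'eef_pos': [0.611, -0.076, 0.152], 'tool_rot': [179.915, 0.065, 99.935], 'force': [0.37, -0.481, -0.53], 'torque': [-0.066, 0.045, 0.022], 'finger_gap': 0.052, 'gripper_force': 0.0}
move [ 2.4 -1.3 99.3] turn 0.0
```

Request:
{"fn": "move_arm", "kwargs": {"motion": [{"dx": 2,"dy": -1,"dz": 35,"turn": 0},{"dx": 2,"dy": -1,"dz": 75,"turn": 0},{"dx": 2,"dy": -1,"dz": 99,"turn": 0},{"dx": 2,"dy": -1,"dz": 99,"turn": 0},{"dx": 2,"dy": -1,"dz": 99,"turn": 0}]}}

```text
clock: 14.0
eef_pos: [0.6101, -0.0708, 0.054]
tool_rot: [179.8, 0.0, 100.2]
force: [0.4, -0.1, 0.6]
finger_gap: 0.0525
gripper_force: 0.0
```

Request:
{"fn": "move_arm", "kwargs": {"motion": [{"dx": 0,"dy": 0,"dz": 0,"turn": 0},{"dx": 0,"dy": 0,"dz": 0,"turn": 0},{"dx": 0,"dy": 0,"dz": 0,"turn": 0},{"dx": 0,"dy": 0,"dz": 0,"turn": 0},{"dx": 0,"dy": 0,"dz": 0,"turn": 0}], "gripper": 0}}

```text
clock: 14.62
eef_pos: [0.6093, -0.0714, 0.0518]
tool_rot: [180.0, 0.0, 100.2]
force: [0.2, 0.1, 0.2]
finger_gap: 0.0177
gripper_force: 55.0
```

Request:
{"fn": "move_arm", "kwargs": {"motion": [{"dx": 0,"dy": 0,"dz": -3,"turn": 0},{"dx": 0,"dy": 0,"dz": -7,"turn": 0},{"dx": 0,"dy": 0,"dz": -12,"turn": 0},{"dx": 0,"dy": 0,"dz": -18,"turn": 0},{"dx": 0,"dy": 0,"dz": -25,"turn": 0}]}}

```text
clock: 15.25
eef_pos: [0.608, -0.0709, 0.0737]
tool_rot: [-179.8, -0.1, 100.2]
force: [0.5, -0.3, -1.6]
finger_gap: 0.0173
gripper_force: 55.0
```

Request:
{"fn": "move_arm", "kwargs": {"motion": [{"dx": 0,"dy": 0,"dz": -15,"turn": 0},{"dx": 0,"dy": 0,"dz": -35,"turn": 0},{"dx": 0,"dy": 0,"dz": -55,"turn": 0},{"dx": 0,"dy": 0,"dz": -73,"turn": 0},{"dx": 30,"dy": -1,"dz": -73,"turn": 0}]}}

```text
clock: 15.88
eef_pos: [0.6041, -0.0433, 0.1531]
tool_rot: [179.8, 0.1, 100.0]
force: [-0.5, 0.3, -0.7]
finger_gap: 0.0178
gripper_force: 55.0
```

```bash
python3 -c "
from h import *
st();to((.517,.275),.15,9.9)"
```

```text
{'clock': 15.875, 'joint_positions': [-7.3, 5.662, 77.08, -0.032, 96.99, -17.321], 'eef_pos': [0.604, -0.043, 0.153], 'tool_rot': [179.754, 0.11, 100.017], 'force': [-0.52, 0.326, -0.743], 'torque': [-0.052, -0.019, -0.035], 'finger_gap': 0.018, 'gripper_force': 54.999}
move [328.6 -30.4   2.3] turn 0.1
```

Request:
{"fn": "move_arm", "kwargs": {"motion": [{"dx": 50,"dy": -5,"dz": 0,"turn": 0},{"dx": 105,"dy": -10,"dz": 0,"turn": 0},{"dx": 160,"dy": -15,"dz": 0,"turn": 0},{"dx": 215,"dy": -20,"dz": 0,"turn": 0},{"dx": 265,"dy": -25,"dz": 0,"turn": 0}]}}

```text
clock: 16.5
eef_pos: [0.5309, 0.2163, 0.1509]
tool_rot: [179.9, -0.0, 100.2]
force: [0.6, 0.5, -0.0]
finger_gap: 0.0177
gripper_force: 55.0
```

Request:
{"fn": "move_arm", "kwargs": {"motion": [{"dx": 40,"dy": -3,"dz": 0,"turn": 0},{"dx": 64,"dy": -6,"dz": 20,"turn": 0},{"dx": 64,"dy": -6,"dz": 60,"turn": 0},{"dx": 64,"dy": -6,"dz": 90,"turn": 0},{"dx": 64,"dy": -6,"dz": 100,"turn": 0}]}}

```text
clock: 17.12
eef_pos: [0.5133, 0.276, 0.0481]
tool_rot: [-179.8, 0.0, 100.2]
force: [0.9, 0.2, 0.1]
finger_gap: 0.0178
gripper_force: 55.0
```

Request:
{"fn": "move_arm", "kwargs": {"motion": [{"dx": 0,"dy": 0,"dz": 0,"turn": 0},{"dx": 0,"dy": 0,"dz": 0,"turn": 0},{"dx": 0,"dy": 0,"dz": 0,"turn": 0},{"dx": 0,"dy": 0,"dz": -20,"turn": 0},{"dx": 0,"dy": 0,"dz": -70,"turn": 0}], "gripper": 0.6}}

```text
clock: 17.75
eef_pos: [0.5131, 0.2757, 0.119]
tool_rot: [-179.7, 0.1, 100.2]
force: [-0.1, 0.3, 0.4]
finger_gap: 0.0524
gripper_force: 0.0
```

```bash
python3 -c "
from h import *
st();to((.429,-.022),.17,8)"
```

```text
{'clock': 17.75, 'joint_positions': [24.907, 3.006, 83.32, -0.0, 93.941, 14.742], 'eef_pos': [0.513, 0.276, 0.119], 'tool_rot': [-179.742, 0.068, 100.164], 'force': [-0.09, 0.28, 0.433], 'torque': [-0.043, -0.009, -0.022], 'finger_gap': 0.052, 'gripper_force': 0.0}
move [-278.3 -135.5  -50. ] turn 2.2
```

Request:
{"fn": "move_arm", "kwargs": {"motion": [{"dx": 0,"dy": 0,"dz": -40,"turn": 0},{"dx": -45,"dy": -22,"dz": -60,"turn": 0},{"dx": -95,"dy": -45,"dz": -80,"turn": 1},{"dx": -145,"dy": -68,"dz": -100,"turn": 2},{"dx": -195,"dy": -90,"dz": -100,"turn": 2}]}}

```text
clock: 18.38
eef_pos: [0.4602, 0.0671, 0.224]
tool_rot: [179.6, 0.0, 98.2]
force: [0.5, -0.3, 0.4]
finger_gap: 0.0525
gripper_force: 0.0
```

Request:
{"fn": "move_arm", "kwargs": {"motion": [{"dx": -40,"dy": -18,"dz": 0,"turn": 0},{"dx": -80,"dy": -35,"dz": 0,"turn": 0},{"dx": -115,"dy": -42,"dz": 0,"turn": 0},{"dx": -115,"dy": -42,"dz": 0,"turn": 0},{"dx": -115,"dy": -42,"dz": 0,"turn": 0}]}}

```text
clock: 19.0
eef_pos: [0.4351, -0.0508, 0.2209]
tool_rot: [179.9, 0.0, 98.2]
force: [0.2, 0.4, -1.1]
finger_gap: 0.0524
gripper_force: 0.0
```

```bash
python3 -c "
from h import *
st();im,p=snap('wrist','w2.png');top,_=snap('top','t2.png')
print(proj(p,[[.4179,.062,.027],[.4393,-.1075,.027],[.4292,-.021,.003],[.6048,-.0474,.04]]).round(1))
np.savez('pics/p2.npz',**{k:np.array(v) for k,v in p.items()})"
```

```text
{'clock': 19.0, 'joint_positions': [-11.139, -19.964, 93.762, 0.03, 106.112, -19.293], 'eef_pos': [0.435, -0.051, 0.221], 'tool_rot': [179.905, 0.003, 98.163], 'force': [0.178, 0.39, -1.117], 'torque': [-0.053, 0.029, -0.022], 'finger_gap': 0.052, 'gripper_force': 0.0}
[[316.6  87.3]
 [314.4 264.7]
 [316.4 176.7]
 [490.  234.3]]
```

View pics/w2.png

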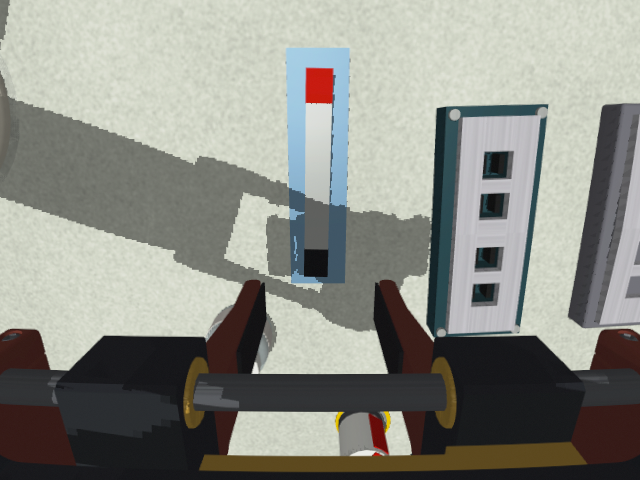

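The wrist view shows all ports empty, at (498,165), (493,206), (489,259) and (485,293). The bar runs from (319,68) to (316,277), and the mat corners are at (286,48), (350,48), (344,283) and (291,283).

```bash
python3 - <<'E'
from h import *
p=dict(np.load('pics/p2.npz'))
ang=lambda v:np.degrees(np.arctan2(v[1],v[0]))
b=at_z(p,[(319.5,68),(316,277)],.027);print('bar',b.round(4).tolist(),b.mean(0).round(4),np.linalg.norm(b[1]-b[0]),ang(b[1]-b[0]))
m=at_z(p,[(286,48),(350,48),(344,283),(291,283)],.003);print('mat',m.mean(0).round(4),np.linalg.norm(m[1]-m[0]),np.linalg.norm(m[2]-m[1]),ang(m[2]+m[3]-m[0]-m[1]))
q=at_z(p,[(498,165),(493,206),(489,259),(485.5,293)],.04);print('ports',q.round(4).tolist(),q.mean(0).round(4),np.linalg.norm(q[3]-q[0]),ang(q[3]-q[0]))
t=np.load('pics/t2.png.npy'); hsv=cv2.cvtColor(t,cv2.COLOR_RGB2HSV); k=cv2.inRange(hsv,(105,120,40),(130,255,255)); n,_,s,c=cv2.connectedComponentsWithStats(k)
print([(c[i].round(),s[i,4]) for i in range(1,n) if 140<c[i][0]<370 and 200<c[i][1]<300 and s[i,4]>8])
c=t[185:310,140:460]; cv2.imwrite('pics/t2c.png',cv2.resize(c,None,fx=2.5,fy=2.5)[:,:,::-1])
to((b.mean(0)[:2]),.035,ang(b[1]-b[0])+90)
E
```

```text
bar [[0.4182, 0.0785, 0.027], [0.4428, -0.1209, 0.027]] [ 0.4305 -0.0212  0.027 ] 0.20089652969102137 -82.98202213368049
mat [ 0.4303 -0.0194  0.003 ] 0.06020182179927916 0.23944671470500462 -82.13986881399178
ports [[0.5942, 0.0189, 0.04], [0.6, -0.0195, 0.04], [0.611, -0.0725, 0.04], [0.6178, -0.1093, 0.04]] [ 0.6057 -0.0456  0.04  ] 0.1303373965152081 -79.56792773901127
[(array([158., 254.]), np.int32(115)), (array([178., 255.]), np.int32(110)), (array([200., 255.]), np.int32(106))]
move [ 29.5  -0.5 185.3] turn 1.2
```

View pics/t2c.png

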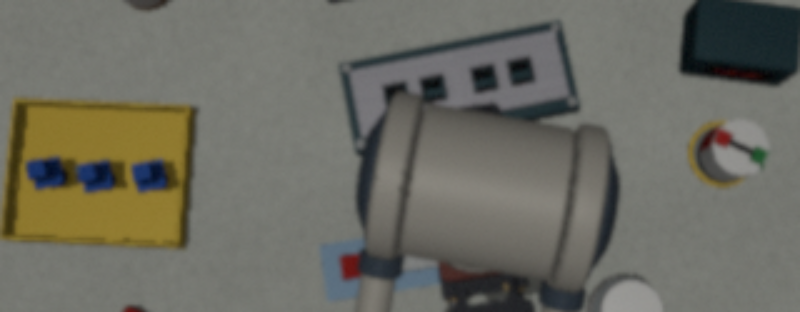

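All three bungs are in the tray. Next I'll pick up the straightedge at its middle.

Request:
{"fn": "move_arm", "kwargs": {"motion": [{"dx": 10,"dy": 0,"dz": 45,"turn": 0},{"dx": 25,"dy": 0,"dz": 95,"turn": 1.2},{"dx": 29.5,"dy": -0.5,"dz": 145,"turn": 1.2},{"dx": 29.5,"dy": -0.5,"dz": 185,"turn": 1.2},{"dx": 29.5,"dy": -0.5,"dz": 211,"turn": 1.2}]}}

```text
clock: 19.73
eef_pos: [0.4292, -0.0207, 0.0064]
tool_rot: [-179.9, -0.0, 97.1]
force: [0.2, -0.8, 0.5]
finger_gap: 0.0526
gripper_force: 0.0
```

Request:
{"fn": "move_arm", "kwargs": {"motion": [{"dx": 0,"dy": 0,"dz": 0,"turn": 0},{"dx": 0,"dy": 0,"dz": 0,"turn": 0},{"dx": 0,"dy": 0,"dz": 0,"turn": 0},{"dx": 0,"dy": 0,"dz": 0,"turn": 0},{"dx": 0,"dy": 0,"dz": 0,"turn": 0}], "gripper": 0, "force": 50}}

```text
clock: 20.35
eef_pos: [0.4307, -0.0221, 0.0102]
tool_rot: [179.9, 0.0, 97.0]
force: [-3.4, 0.3, 5.9]
finger_gap: 0.0237
gripper_force: 50.0
```

```bash
python3 -c "
from h import *
st();to((.6052,-.0462),.11,10.1)"
```

```text
{'clock': 20.35, 'joint_positions': [-7.47, -18.262, 113.915, 0.008, 84.273, -14.444], 'eef_pos': [0.431, -0.022, 0.01], 'tool_rot': [179.926, 0.011, 96.973], 'force': [-3.396, 0.307, 5.925], 'torque': [0.019, 0.758, 0.013], 'finger_gap': 0.024, 'gripper_force': 50.004}
move [-45.1 170.4 -99.5] turn -3.1
```

Request:
{"fn": "move_arm", "kwargs": {"motion": [{"dx": 0,"dy": 0,"dz": -40,"turn": 0},{"dx": 0,"dy": 0,"dz": -90,"turn": 0},{"dx": -12,"dy": 45,"dz": -100,"turn": -1},{"dx": -26,"dy": 95,"dz": -100,"turn": -2},{"dx": -38,"dy": 145,"dz": -100,"turn": -3.1}]}}

```text
clock: 20.98
eef_pos: [0.5805, -0.0426, 0.109]
tool_rot: [179.9, 0.0, 100.1]
force: [-0.2, -0.1, -0.7]
finger_gap: 0.0233
gripper_force: 50.0
```

Request:
{"fn": "move_arm", "kwargs": {"motion": [{"dx": -5,"dy": 26,"dz": 0,"turn": 0},{"dx": -5,"dy": 26,"dz": 20,"turn": 0},{"dx": -5,"dy": 26,"dz": 35,"turn": 0},{"dx": -5,"dy": 26,"dz": 35,"turn": 0},{"dx": -5,"dy": 26,"dz": 35,"turn": 0}]}}

```text
clock: 21.6
eef_pos: [0.6048, -0.0426, 0.0741]
tool_rot: [180.0, 0.0, 100.1]
force: [0.1, -0.2, -2.7]
finger_gap: 0.0237
gripper_force: 50.0
```

```bash
python3 -c "
from h import *
st();to((.6052,-.0462),.05,10.1);im,p=snap('wrist','w3.png')
import numpy as np
np.savez('pics/p3.npz',**{k:np.array(v) for k,v in p.items()})"
```

```text
{'clock': 21.6, 'joint_positions': [-7.242, 7.373, 83.283, -0.0, 89.317, -17.311], 'eef_pos': [0.605, -0.043, 0.074], 'tool_rot': [179.974, 0.009, 100.069], 'force': [0.145, -0.228, -2.743], 'torque': [-0.049, -0.004, 0.05], 'finger_gap': 0.024, 'gripper_force': 49.999}
move [-3.6 -0.2 24.1] turn -0.0
```

View pics/w3.png

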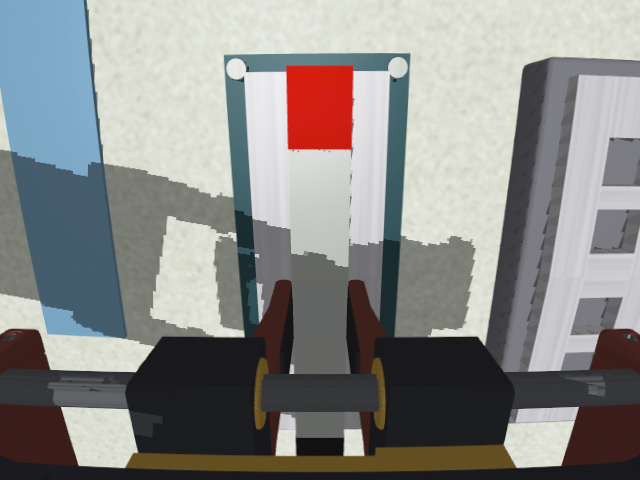

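The bar is laterally centred: its red end is at columns 287–353 over plate columns 245–390. I'll check the lengthwise offset from this view.

```bash
python3 - <<'E'
from h import *
p=dict(np.load('pics/p3.npz'))
u=np.array([.1719,-.9851,0])
e=at_z(p,[(317.5,71)],.04)[0]; print('plate end',e,'centre',e+u*.110)
s=bot.observe(); zt=s['eef_pos'][2]+.0175
r=at_z(p,[(320,66)],zt)[0]; print('red end',r,'bar centre',r+u*.100)
E
```

```text
plate end [0.58632419 0.06219553 0.04      ] centre [ 0.60523319 -0.04616547  0.04      ]
red end [0.58831313 0.05715004 0.0921258 ] bar centre [ 0.60550313 -0.04135996  0.0921258 ]
```

Request:
{"fn": "move_arm", "kwargs": {"motion": [{"dx": -2,"dy": 0,"dz": 6,"turn": 0},{"dx": -4.3,"dy": 0,"dz": 14,"turn": 0},{"dx": -4.3,"dy": 0,"dz": 20,"turn": 0},{"dx": -4.3,"dy": 0,"dz": 23,"turn": 0},{"dx": -4.3,"dy": 0,"dz": 23,"turn": 0}]}}

```text
clock: 22.28
eef_pos: [0.6058, -0.0468, 0.0502]
tool_rot: [-180.0, -0.0, 100.1]
force: [0.6, 0.2, -3.2]
finger_gap: 0.0235
gripper_force: 50.0
```

Request:
{"fn": "move_arm", "kwargs": {"motion": [{"dx": 0,"dy": 0,"dz": 0.5,"turn": 0},{"dx": 0,"dy": 0,"dz": 1,"turn": 0},{"dx": 0,"dy": 0,"dz": 1.5,"turn": 0},{"dx": 0,"dy": 0,"dz": 1.5,"turn": 0},{"dx": 0,"dy": 0,"dz": 1.5,"turn": 0}]}}

```text
clock: 22.9
eef_pos: [0.606, -0.0469, 0.0492]
tool_rot: [180.0, 0.0, 100.1]
force: [-0.4, -0.2, -2.6]
finger_gap: 0.024
gripper_force: 50.0
```

Not in contact yet, so I'll lower it gently.

Request:
{"fn": "move_arm", "kwargs": {"motion": [{"dx": 0,"dy": 0,"dz": 0.5,"turn": 0},{"dx": 0,"dy": 0,"dz": 1,"turn": 0},{"dx": 0,"dy": 0,"dz": 1.2,"turn": 0},{"dx": 0,"dy": 0,"dz": 1.2,"turn": 0},{"dx": 0,"dy": 0,"dz": 1.2,"turn": 0}]}}

```text
clock: 23.52
eef_pos: [0.606, -0.0469, 0.0479]
tool_rot: [-180.0, 0.0, 100.1]
force: [0.4, -0.4, -2.6]
finger_gap: 0.0237
gripper_force: 50.0
```

Request:
{"fn": "move_arm", "kwargs": {"motion": [{"dx": 0,"dy": 0,"dz": 0.3,"turn": 0},{"dx": 0,"dy": 0,"dz": 0.6,"turn": 0},{"dx": 0,"dy": 0,"dz": 0.8,"turn": 0},{"dx": 0,"dy": 0,"dz": 0.8,"turn": 0},{"dx": 0,"dy": 0,"dz": 0.8,"turn": 0}]}}

```text
clock: 24.15
eef_pos: [0.606, -0.0468, 0.0473]
tool_rot: [180.0, 0.0, 100.1]
force: [-0.9, 0.5, -1.2]
finger_gap: 0.0237
gripper_force: 50.0
```

Request:
{"fn": "move_arm", "kwargs": {"motion": [{"dx": 0,"dy": 0,"dz": 0.3,"turn": 0},{"dx": 0,"dy": 0,"dz": 0.3,"turn": 0},{"dx": 0,"dy": 0,"dz": 0.3,"turn": 0},{"dx": 0,"dy": 0,"dz": 0.3,"turn": 0},{"dx": 0,"dy": 0,"dz": 0.3,"turn": 0}], "gripper": 0.5}}

```text
clock: 24.78
eef_pos: [0.606, -0.0469, 0.0469]
tool_rot: [180.0, 0.0, 100.1]
force: [-0.4, 0.0, 0.1]
finger_gap: 0.0441
gripper_force: 0.0
```

Request:
{"fn": "move_arm", "kwargs": {"motion": [{"dx": 0,"dy": 0,"dz": -15,"turn": 0},{"dx": 0,"dy": 0,"dz": -40,"turn": 0},{"dx": 0,"dy": 0,"dz": -75,"turn": 0},{"dx": 0,"dy": 0,"dz": -75,"turn": 0},{"dx": 0,"dy": 0,"dz": -75,"turn": 0}]}}

```text
clock: 25.4
eef_pos: [0.606, -0.0469, 0.1218]
tool_rot: [180.0, 0.0, 100.1]
force: [0.1, 0.1, -0.1]
finger_gap: 0.0439
gripper_force: 0.0
```

```bash
python3 -c "
from h import *
st();im,p=snap('wrist','w4.png');snap('scene','s4.png')
np.savez('pics/p4.npz',**{k:np.array(v) for k,v in p.items()})"
```

```text
{'clock': 25.4, 'joint_positions': [-7.628, 6.583, 79.261, -0.002, 94.148, -17.701], 'eef_pos': [0.606, -0.047, 0.122], 'tool_rot': [179.993, 0.005, 100.073], 'force': [0.085, 0.052, -0.071], 'torque': [-0.055, 0.058, -0.083], 'finger_gap': 0.044, 'gripper_force': 0.0}
```

View pics/w4.png

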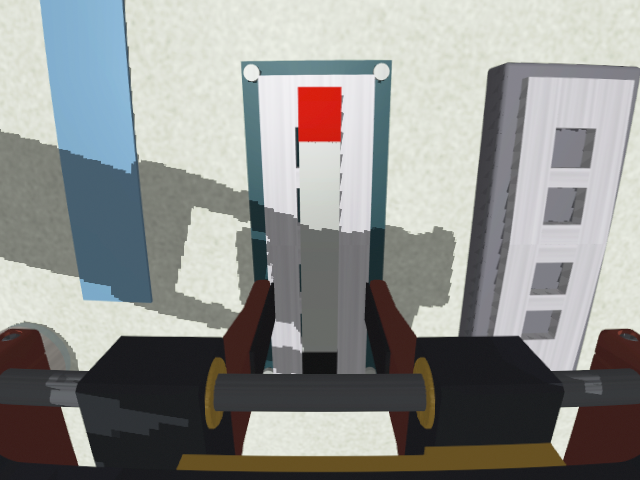

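The bar rests centred with its red end at (320,113) and the hand is clear. I'll close the fingers and press the red end.

Request:
{"fn": "move_arm", "kwargs": {"motion": [{"dx": 40,"dy": 0,"dz": 0,"turn": 0},{"dx": 85,"dy": 0,"dz": 0,"turn": 0},{"dx": 85,"dy": 0,"dz": 20,"turn": 0},{"dx": 85,"dy": 0,"dz": 40,"turn": 0},{"dx": 85,"dy": 0,"dz": 49,"turn": 0}], "gripper": 0, "force": 10}}

```text
clock: 26.12
eef_pos: [0.5898, 0.0358, 0.0694]
tool_rot: [-179.7, -0.0, 100.0]
force: [-1.0, -1.2, -0.3]
finger_gap: 0.0007
gripper_force: 0.0
```

Request:
{"fn": "move_arm", "kwargs": {"motion": [{"dx": 0,"dy": 0,"dz": 1,"turn": 0},{"dx": 0,"dy": 0,"dz": 2,"turn": 0},{"dx": 0,"dy": 0,"dz": 3,"turn": 0},{"dx": 0,"dy": 0,"dz": 3,"turn": 0},{"dx": 0,"dy": 0,"dz": 3,"turn": 0}]}}

```text
clock: 26.75
eef_pos: [0.5913, 0.0368, 0.0702]
tool_rot: [180.0, 0.0, 100.1]
force: [0.2, 0.4, 0.1]
finger_gap: 0.0007
gripper_force: 0.0
```

Request:
{"fn": "move_arm", "kwargs": {"motion": [{"dx": 0,"dy": 0,"dz": 0.5,"turn": 0},{"dx": 0,"dy": 0,"dz": 1,"turn": 0},{"dx": 0,"dy": 0,"dz": 1.5,"turn": 0},{"dx": 0,"dy": 0,"dz": 2,"turn": 0},{"dx": 0,"dy": 0,"dz": 2,"turn": 0}]}}

```text
clock: 27.38
eef_pos: [0.5911, 0.0368, 0.0677]
tool_rot: [-180.0, -0.0, 100.1]
force: [-0.4, -0.8, 0.0]
finger_gap: 0.0005
gripper_force: 0.0
```

Request:
{"fn": "move_arm", "kwargs": {"motion": [{"dx": 0,"dy": 0,"dz": 0.5,"turn": 0},{"dx": 0,"dy": 0,"dz": 1,"turn": 0},{"dx": 0,"dy": 0,"dz": 1.5,"turn": 0},{"dx": 0,"dy": 0,"dz": 2,"turn": 0},{"dx": 0,"dy": 0,"dz": 2,"turn": 0}]}}

```text
clock: 28.0
eef_pos: [0.5911, 0.0368, 0.0658]
tool_rot: [-180.0, -0.0, 100.1]
force: [0.3, 0.3, -0.6]
finger_gap: 0.0001
gripper_force: 0.0
```

Request:
{"fn": "move_arm", "kwargs": {"motion": [{"dx": 0,"dy": 0,"dz": 0.5,"turn": 0},{"dx": 0,"dy": 0,"dz": 1,"turn": 0},{"dx": 0,"dy": 0,"dz": 1,"turn": 0},{"dx": 0,"dy": 0,"dz": 1,"turn": 0},{"dx": 0,"dy": 0,"dz": 1,"turn": 0}]}}

```text
clock: 28.62
eef_pos: [0.5911, 0.0368, 0.0648]
tool_rot: [-180.0, 0.0, 100.1]
force: [-0.2, -0.2, -0.5]
finger_gap: 0.0003
gripper_force: 0.0
```

Request:
{"fn": "move_arm", "kwargs": {"motion": [{"dx": 0,"dy": 0,"dz": 0.5,"turn": 0},{"dx": 0,"dy": 0,"dz": 1,"turn": 0},{"dx": 0,"dy": 0,"dz": 1,"turn": 0},{"dx": 0,"dy": 0,"dz": 1,"turn": 0},{"dx": 0,"dy": 0,"dz": 1,"turn": 0}]}}

```text
clock: 29.25
eef_pos: [0.5912, 0.0368, 0.0644]
tool_rot: [180.0, 0.0, 100.1]
force: [-1.6, -0.0, 5.9]
finger_gap: 0.0009
gripper_force: 2.7
```

Request:
{"fn": "move_arm", "kwargs": {"motion": [{"dx": 0,"dy": 0,"dz": 0.3,"turn": 0},{"dx": 0,"dy": 0,"dz": 0.7,"turn": 0},{"dx": 0,"dy": 0,"dz": 0.7,"turn": 0},{"dx": 0,"dy": 0,"dz": 0.7,"turn": 0},{"dx": 0,"dy": 0,"dz": 0.7,"turn": 0}]}}

```text
clock: 29.88
eef_pos: [0.5913, 0.0368, 0.0643]
tool_rot: [180.0, 0.0, 100.1]
force: [-4.2, -1.1, 8.0]
finger_gap: 0.0005
gripper_force: 4.1
```

Request:
{"fn": "move_arm", "kwargs": {"motion": [{"dx": 0,"dy": 0,"dz": 0.4,"turn": 0},{"dx": 0,"dy": 0,"dz": 0.8,"turn": 0},{"dx": 0,"dy": 0,"dz": 0.8,"turn": 0},{"dx": 0,"dy": 0,"dz": 0.8,"turn": 0},{"dx": 0,"dy": 0,"dz": 0.8,"turn": 0}]}}

```text
clock: 30.5
eef_pos: [0.5913, 0.0368, 0.0643]
tool_rot: [179.9, 0.0, 100.1]
force: [-5.6, -0.4, 11.3]
finger_gap: 0.0004
gripper_force: 5.6
```

Request:
{"fn": "move_arm", "kwargs": {"motion": [{"dx": 0,"dy": 0,"dz": -10,"turn": 0},{"dx": 0,"dy": 0,"dz": -30,"turn": 0},{"dx": -45,"dy": 0,"dz": -35,"turn": 0},{"dx": -95,"dy": 0,"dz": -35,"turn": 0},{"dx": -140,"dy": 0,"dz": -35,"turn": 0}]}}

```text
clock: 31.12
eef_pos: [0.6163, -0.1026, 0.0986]
tool_rot: [179.9, 0.0, 100.1]
force: [0.3, -0.5, 0.4]
finger_gap: 0.0003
gripper_force: 0.0
```

Request:
{"fn": "move_arm", "kwargs": {"motion": [{"dx": -30,"dy": 0,"dz": 0,"turn": 0},{"dx": -30,"dy": 0,"dz": 15,"turn": 0},{"dx": -30,"dy": 0,"dz": 24,"turn": 0},{"dx": -30,"dy": 0,"dz": 24,"turn": 0},{"dx": -30,"dy": 0,"dz": 24,"turn": 0}]}}

```text
clock: 31.75
eef_pos: [0.621, -0.1295, 0.0736]
tool_rot: [180.0, -0.0, 100.2]
force: [-0.3, -0.4, 1.1]
finger_gap: 0.0006
gripper_force: 0.0
```

Request:
{"fn": "move_arm", "kwargs": {"motion": [{"dx": 0,"dy": 0,"dz": 0.5,"turn": 0},{"dx": 0,"dy": 0,"dz": 1,"turn": 0},{"dx": 0,"dy": 0,"dz": 1.5,"turn": 0},{"dx": 0,"dy": 0,"dz": 2,"turn": 0},{"dx": 0,"dy": 0,"dz": 2,"turn": 0}]}}

```text
clock: 32.38
eef_pos: [0.6208, -0.1306, 0.0712]
tool_rot: [-180.0, -0.0, 100.1]
force: [-0.4, 0.4, 0.3]
finger_gap: 0.0004
gripper_force: 0.0
```

Request:
{"fn": "move_arm", "kwargs": {"motion": [{"dx": 0,"dy": 0,"dz": 0.5,"turn": 0},{"dx": 0,"dy": 0,"dz": 1,"turn": 0},{"dx": 0,"dy": 0,"dz": 1.5,"turn": 0},{"dx": 0,"dy": 0,"dz": 2,"turn": 0},{"dx": 0,"dy": 0,"dz": 2,"turn": 0}]}}

```text
clock: 33.0
eef_pos: [0.6209, -0.1305, 0.0693]
tool_rot: [-180.0, -0.0, 100.1]
force: [-1.1, 0.7, -0.2]
finger_gap: 0.0002
gripper_force: 0.0
```

Request:
{"fn": "move_arm", "kwargs": {"motion": [{"dx": 0,"dy": 0,"dz": 0.5,"turn": 0},{"dx": 0,"dy": 0,"dz": 1,"turn": 0},{"dx": 0,"dy": 0,"dz": 1.5,"turn": 0},{"dx": 0,"dy": 0,"dz": 1.5,"turn": 0},{"dx": 0,"dy": 0,"dz": 1.5,"turn": 0}]}}

```text
clock: 33.62
eef_pos: [0.6209, -0.1305, 0.0679]
tool_rot: [180.0, 0.0, 100.1]
force: [0.0, 0.5, -1.0]
finger_gap: 0.0001
gripper_force: 0.0
```

Request:
{"fn": "move_arm", "kwargs": {"motion": [{"dx": 0,"dy": 0,"dz": 0.5,"turn": 0},{"dx": 0,"dy": 0,"dz": 1,"turn": 0},{"dx": 0,"dy": 0,"dz": 1.5,"turn": 0},{"dx": 0,"dy": 0,"dz": 1.5,"turn": 0},{"dx": 0,"dy": 0,"dz": 1.5,"turn": 0}]}}

```text
clock: 34.25
eef_pos: [0.6209, -0.1306, 0.0663]
tool_rot: [180.0, 0.0, 100.1]
force: [0.3, 0.1, 0.3]
finger_gap: 0.0004
gripper_force: 0.0
```

Request:
{"fn": "move_arm", "kwargs": {"motion": [{"dx": 0,"dy": 0,"dz": 0.5,"turn": 0},{"dx": 0,"dy": 0,"dz": 1,"turn": 0},{"dx": 0,"dy": 0,"dz": 1.5,"turn": 0},{"dx": 0,"dy": 0,"dz": 1.5,"turn": 0},{"dx": 0,"dy": 0,"dz": 1.5,"turn": 0}]}}

```text
clock: 34.88
eef_pos: [0.6209, -0.1305, 0.0648]
tool_rot: [-180.0, -0.0, 100.1]
force: [0.5, -0.6, 0.1]
finger_gap: 0.0004
gripper_force: 0.0
```

Request:
{"fn": "move_arm", "kwargs": {"motion": [{"dx": 0,"dy": 0,"dz": 0.5,"turn": 0},{"dx": 0,"dy": 0,"dz": 1,"turn": 0},{"dx": 0,"dy": 0,"dz": 1.2,"turn": 0},{"dx": 0,"dy": 0,"dz": 1.2,"turn": 0},{"dx": 0,"dy": 0,"dz": 1.2,"turn": 0}]}}

```text
clock: 35.5
eef_pos: [0.621, -0.1306, 0.0644]
tool_rot: [180.0, 0.0, 100.1]
force: [-2.4, 0.8, 5.2]
finger_gap: 0.0002
gripper_force: 2.7
```

Request:
{"fn": "move_arm", "kwargs": {"motion": [{"dx": 0,"dy": 0,"dz": 0.5,"turn": 0},{"dx": 0,"dy": 0,"dz": 0.8,"turn": 0},{"dx": 0,"dy": 0,"dz": 0.8,"turn": 0},{"dx": 0,"dy": 0,"dz": 0.8,"turn": 0},{"dx": 0,"dy": 0,"dz": 0.8,"turn": 0}]}}

```text
clock: 36.12
eef_pos: [0.621, -0.1306, 0.0643]
tool_rot: [179.9, 0.0, 100.1]
force: [-3.6, 0.6, 8.9]
finger_gap: 0.0007
gripper_force: 4.1
```

Request:
{"fn": "move_arm", "kwargs": {"motion": [{"dx": 0,"dy": 0,"dz": 0.3,"turn": 0},{"dx": 0,"dy": 0,"dz": 0.6,"turn": 0},{"dx": 0,"dy": 0,"dz": 0.6,"turn": 0},{"dx": 0,"dy": 0,"dz": 0.6,"turn": 0},{"dx": 0,"dy": 0,"dz": 0.6,"turn": 0}]}}

```text
clock: 36.75
eef_pos: [0.6211, -0.1306, 0.0644]
tool_rot: [179.9, 0.0, 100.1]
force: [-4.1, 1.0, 10.4]
finger_gap: 0.0007
gripper_force: 5.2
```

```bash
python3 - <<'E'
from h import *
snap('wrist','w5.png'); snap('scene','s5.png')
a=np.load('pics/s4.png.npy')[220:330,240:380]; b=np.load('pics/s5.png.npy')[220:330,240:380]
cv2.imwrite('pics/cmp.png',cv2.resize(np.hstack([a,b]),None,fx=2.8,fy=2.8,interpolation=cv2.INTER_CUBIC)[:,:,::-1])
E
```

```text
(no output)
```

View pics/cmp.png

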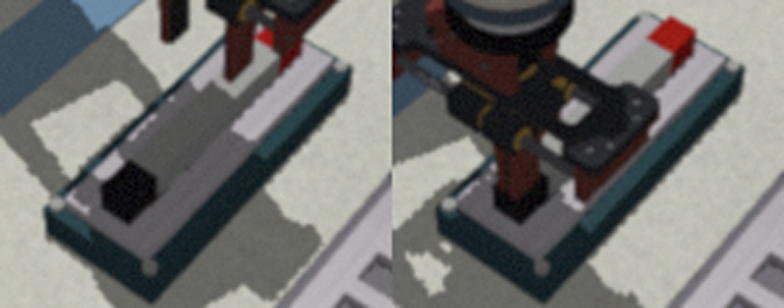

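View pics/w5.png

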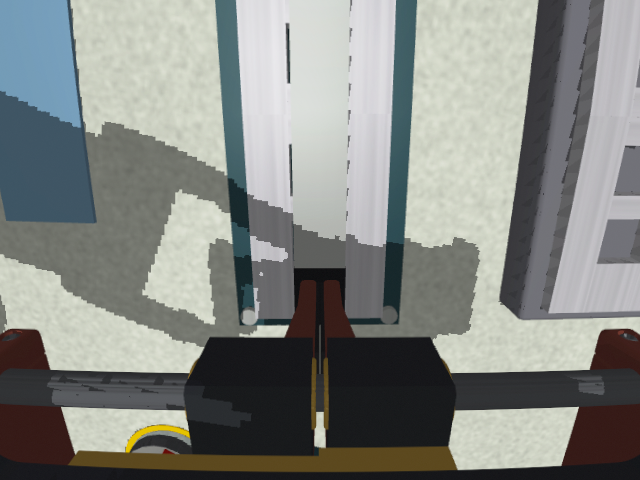

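```bash
python3 - <<'E'
from h import *
p=bot.camera_params('scene')
im=np.load('pics/s5.png.npy')
hsv=cv2.cvtColor(im,cv2.COLOR_RGB2HSV)
k=(cv2.inRange(hsv,(0,120,50),(8,255,255))|cv2.inRange(hsv,(172,120,50),(180,255,255)))
k[:, :325]=0;k[:,365:]=0;k[:215]=0;k[255:]=0
n,l,s,c=cv2.connectedComponentsWithStats(k);i=1+s[1:,4].argmax();print('obs',s[i],c[i].round(2))
C=np.array([.6055,-.0467]);u=np.array([.1719,-.9851]);w=np.array([.9851,.1719])
for name,dz,t in(('flat',.0,0),('rocked',.002,.036)):
    q=[]
    for x in(-.1,-.07):
        for y in(-.012,.012):
            for z in(.040,.064):
                q.append(np.r_[C+u*x+w*y,z+dz-x*t])
    uv=proj(p,q); m=np.zeros((480*8,640*8),np.uint8); cv2.fillConvexPoly(m,cv2.convexHull((uv*8+4).astype(np.int32)),1)
    ys,xs=np.nonzero(m); print(name,uv.min(0).round(2),uv.max(0).round(2),'cen',xs.mean()/8-.5,ys.mean()/8-.5)
# reference: manifold block top corners (z=.03) predicted
print('block corners',[proj(p,[np.r_[C+u*a*.12+w*b*.048,.03]]).round(1).tolist() for a in(-1,1) for b in(-1,1)])
cv2.imwrite('pics/s5c.png',cv2.resize(im[205:325,240:380],None,fx=5,fy=5,interpolation=cv2.INTER_CUBIC)[:,:,::-1])
E
```

```text
obs [332 226  16  19 159] [340.46 233.69]
flat [329.49 225.75] [348.15 247.46] cen 338.68477786823286 236.51072134674652
rocked [329.58 223.9 ] [348.34 246.02] cen 338.820348173516 234.8714968607306
block corners [[[330.0, 223.5]], [[366.6, 244.7]], [[254.6, 294.3]], [[293.1, 321.2]]]
```

View pics/s5c.png

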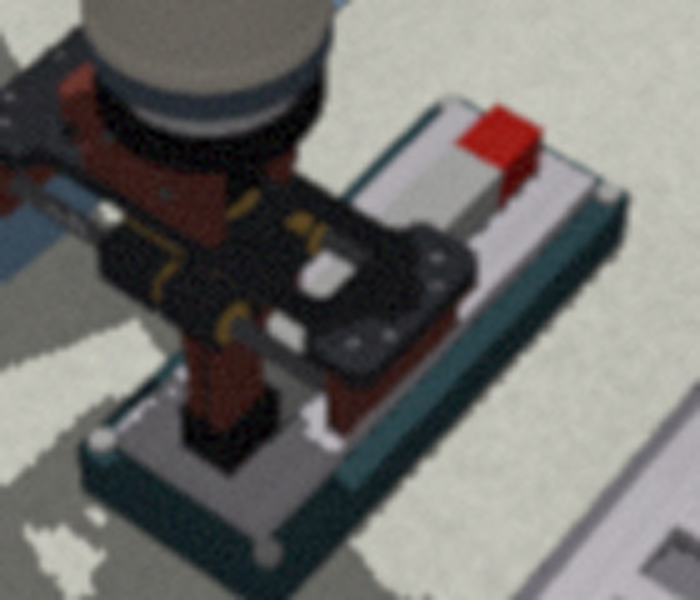

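The contact heights are equal at 0.0644 m. With the black end pressed, the red end's top corner is at row 226, where a flat plate predicts about 226 and a rocked bar about 224. The bar did not rock, so the green stripe must face the window. Now I'll re-grip the bar.

Request:
{"fn": "move_arm", "kwargs": {"motion": [{"dx": 0,"dy": 0,"dz": -10,"turn": 0},{"dx": 0,"dy": 0,"dz": -40,"turn": 0},{"dx": 30,"dy": 0,"dz": -50,"turn": 0},{"dx": 70,"dy": 0,"dz": -50,"turn": 0},{"dx": 85,"dy": 0,"dz": -50,"turn": 0}], "gripper": 0.5}}

```text
clock: 37.48
eef_pos: [0.6059, -0.0452, 0.1122]
tool_rot: [180.0, -0.0, 100.2]
force: [0.3, -0.6, 0.1]
finger_gap: 0.0435
gripper_force: 0.0
```

Request:
{"fn": "move_arm", "kwargs": {"motion": [{"dx": 0,"dy": 0,"dz": 0,"turn": 0},{"dx": 0,"dy": 0,"dz": 0,"turn": 0},{"dx": 0,"dy": 0,"dz": 0,"turn": 0},{"dx": 0,"dy": 0,"dz": 0,"turn": 0},{"dx": 0,"dy": 0,"dz": 0,"turn": 0}]}}

```text
clock: 38.1
eef_pos: [0.606, -0.0473, 0.1121]
tool_rot: [-180.0, 0.0, 100.0]
force: [-0.3, 0.9, -0.4]
finger_gap: 0.0437
gripper_force: 0.0
```

```bash
python3 - <<'E'
from h import *
st();im,p=snap('wrist','w6.png');to((.606,-.0467),.0475,10.1)
hsv=cv2.cvtColor(im,cv2.COLOR_RGB2HSV); k=(cv2.inRange(hsv,(0,200,120),(6,255,255))); k[250:]=0
n,l,s,c=cv2.connectedComponentsWithStats(k);i=1+s[1:,4].argmax();print(s[i],c[i])
r=at_z(p,[(s[i,0]+s[i,2]/2,s[i,1])],.064)[0];print(r, r+np.array([.1719,-.9851,0])*.1)
E
```

```text
{'clock': 38.1, 'joint_positions': [-7.665, 6.773, 80.041, -0.004, 93.194, -17.704], 'eef_pos': [0.606, -0.047, 0.112], 'tool_rot': [-179.991, 0.001, 100.039], 'force': [-0.323, 0.913, -0.417], 'torque': [-0.017, 0.046, 0.002], 'finger_gap': 0.044, 'gripper_force': 0.0}
move [ 0.5  0.1 64.7] turn -0.1
[ 298   85   44   56 2460] [319.46504065 112.47235772]
[0.58974429 0.05272305 0.064     ] [ 0.60693429 -0.04578695  0.064     ]
```

Request:
{"fn": "move_arm", "kwargs": {"motion": [{"dx": 0,"dy": 0,"dz": 20,"turn": 0},{"dx": 0,"dy": 0,"dz": 45,"turn": 0},{"dx": 0,"dy": 0,"dz": 60,"turn": 0},{"dx": 0,"dy": 0,"dz": 64.5,"turn": 0},{"dx": 0,"dy": 0,"dz": 64.5,"turn": 0}]}}

```text
clock: 38.78
eef_pos: [0.606, -0.0468, 0.0477]
tool_rot: [-180.0, -0.0, 100.1]
force: [0.2, 0.4, -0.2]
finger_gap: 0.0436
gripper_force: 0.0
```

Request:
{"fn": "move_arm", "kwargs": {"motion": [{"dx": 0,"dy": 0,"dz": 0,"turn": 0},{"dx": 0,"dy": 0,"dz": 0,"turn": 0},{"dx": 0,"dy": 0,"dz": 0,"turn": 0},{"dx": 0,"dy": 0,"dz": 0,"turn": 0},{"dx": 0,"dy": 0,"dz": 0,"turn": 0}], "gripper": 0, "force": 50}}

```text
clock: 39.4
eef_pos: [0.6064, -0.0469, 0.0486]
tool_rot: [179.9, 0.0, 100.1]
force: [-1.1, 1.0, 5.2]
finger_gap: 0.0239
gripper_force: 50.0
```

Request:
{"fn": "move_arm", "kwargs": {"motion": [{"dx": 0,"dy": 0,"dz": -10,"turn": 0},{"dx": 0,"dy": 0,"dz": -35,"turn": 0},{"dx": 0,"dy": 0,"dz": -60,"turn": 0},{"dx": 0,"dy": 0,"dz": -60,"turn": 0},{"dx": 0,"dy": 0,"dz": -60,"turn": 0}]}}

```text
clock: 40.02
eef_pos: [0.6054, -0.0467, 0.1062]
tool_rot: [-179.9, -0.0, 100.1]
force: [-0.6, 0.9, -3.1]
finger_gap: 0.0237
gripper_force: 50.0
```

```bash
python3 - <<'E'
from h import *
st();to((.430,-.0200),.11,7.9)
E
```

```text
{'clock': 40.025, 'joint_positions': [-7.625, 6.889, 80.525, 0.002, 92.704, -17.704], 'eef_pos': [0.605, -0.047, 0.106], 'tool_rot': [-179.889, -0.037, 100.079], 'force': [-0.589, 0.892, -3.097], 'torque': [-0.076, 0.086, -0.022], 'finger_gap': 0.024, 'gripper_force': 49.999}
move [  57.  -168.    -3.5] turn 2.2
```

Request:
{"fn": "move_arm", "kwargs": {"motion": [{"dx": 17,"dy": -50,"dz": 0,"turn": 0.7},{"dx": 35,"dy": -103,"dz": 0,"turn": 1.4},{"dx": 50,"dy": -150,"dz": 0,"turn": 2.2},{"dx": 57,"dy": -168,"dz": 0,"turn": 2.2},{"dx": 57,"dy": -168,"dz": 45,"turn": 2.2}]}}

```text
clock: 40.65
eef_pos: [0.4316, -0.0201, 0.0646]
tool_rot: [179.6, 0.1, 97.9]
force: [1.0, 0.6, -2.4]
finger_gap: 0.0237
gripper_force: 50.0
```

Request:
{"fn": "move_arm", "kwargs": {"motion": [{"dx": 0,"dy": 0,"dz": 0,"turn": 0},{"dx": 0,"dy": 0,"dz": 0,"turn": 0},{"dx": 0,"dy": 0,"dz": 0,"turn": 0},{"dx": 0,"dy": 0,"dz": 0,"turn": 0},{"dx": 0,"dy": 0,"dz": 0,"turn": 0}]}}

```text
clock: 41.28
eef_pos: [0.431, -0.0202, 0.0633]
tool_rot: [180.0, 0.0, 97.9]
force: [0.0, -0.2, -2.4]
finger_gap: 0.0233
gripper_force: 50.0
```

```bash
python3 - <<'E'
from h import *
st();im,p=snap('wrist','w7.png');to((.430,-.0200),.0145,7.9)
hsv=cv2.cvtColor(im,cv2.COLOR_RGB2HSV); k=(cv2.inRange(hsv,(0,200,120),(6,255,255))); k[250:]=0
n,l,s,c=cv2.connectedComponentsWithStats(k);i=1+s[1:,4].argmax()
b=cv2.inRange(hsv,(90,40,60),(110,160,255)); 
n,l,s2,c2=cv2.connectedComponentsWithStats(b);j=1+s2[1:,4].argmax();print(s[i],s2[j])
y0=s2[j,1]; xs=np.nonzero(b[y0+3])[0]; print('mat top edge',y0,xs.min(),xs.max())
u=np.array([np.cos(np.radians(-82.1)),np.sin(np.radians(-82.1)),0])
z=bot.observe()['eef_pos'][2]+.0159
r=at_z(p,[(s[i,0]+s[i,2]/2,s[i,1])],z)[0]; e=at_z(p,[((xs.min()+xs.max())/2,y0)],.003)[0]
print('bar c',r+u*.1,'mat c',e+u*.12)
E
```

```text
{'clock': 41.275, 'joint_positions': [-7.198, -20.279, 109.984, -0.001, 90.246, -15.07], 'eef_pos': [0.431, -0.02, 0.063], 'tool_rot': [179.953, 0.013, 97.872], 'force': [0.025, -0.192, -2.364], 'torque': [-0.045, 0.044, 0.017], 'finger_gap': 0.023, 'gripper_force': 49.999}
move [ 0.3 -0.9 48.6] turn -0.0
[ 287   66   65   83 5198] [ 261   50  109  244 9887]
mat top edge 50 261 368
bar c [ 0.43194302 -0.0185712   0.07904913] mat c [ 0.42948894 -0.01954702  0.003     ]
```

Request:
{"fn": "move_arm", "kwargs": {"motion": [{"dx": -1,"dy": -1.5,"dz": 15,"turn": 0},{"dx": -1,"dy": -1.5,"dz": 33,"turn": 0},{"dx": -1,"dy": -1.5,"dz": 45,"turn": 0},{"dx": -1,"dy": -1.5,"dz": 49,"turn": 0},{"dx": -1,"dy": -1.5,"dz": 49,"turn": 0}]}}

```text
clock: 41.95
eef_pos: [0.4291, -0.0213, 0.0134]
tool_rot: [-180.0, -0.0, 97.9]
force: [0.8, 1.1, -3.6]
finger_gap: 0.0236
gripper_force: 50.0
```

Request:
{"fn": "move_arm", "kwargs": {"motion": [{"dx": 0,"dy": 0,"dz": 0.7,"turn": 0},{"dx": 0,"dy": 0,"dz": 1.4,"turn": 0},{"dx": 0,"dy": 0,"dz": 1.4,"turn": 0},{"dx": 0,"dy": 0,"dz": 1.4,"turn": 0},{"dx": 0,"dy": 0,"dz": 1.4,"turn": 0}]}}

```text
clock: 42.58
eef_pos: [0.4293, -0.0213, 0.0124]
tool_rot: [180.0, 0.0, 97.9]
force: [-0.4, -0.3, -2.4]
finger_gap: 0.0236
gripper_force: 50.0
```

Request:
{"fn": "move_arm", "kwargs": {"motion": [{"dx": 0,"dy": 0,"dz": 0.7,"turn": 0},{"dx": 0,"dy": 0,"dz": 1,"turn": 0},{"dx": 0,"dy": 0,"dz": 1,"turn": 0},{"dx": 0,"dy": 0,"dz": 1,"turn": 0},{"dx": 0,"dy": 0,"dz": 1,"turn": 0}]}}

```text
clock: 43.2
eef_pos: [0.4293, -0.0213, 0.0116]
tool_rot: [180.0, 0.0, 97.9]
force: [-1.2, 0.7, 2.2]
finger_gap: 0.0236
gripper_force: 50.0
```

Request:
{"fn": "move_arm", "kwargs": {"motion": [{"dx": 0,"dy": 0,"dz": 0.3,"turn": 0},{"dx": 0,"dy": 0,"dz": 0.3,"turn": 0},{"dx": 0,"dy": 0,"dz": 0.3,"turn": 0},{"dx": 0,"dy": 0,"dz": 0.3,"turn": 0},{"dx": 0,"dy": 0,"dz": 0.3,"turn": 0}], "gripper": 0.5}}

```text
clock: 43.82
eef_pos: [0.4293, -0.0213, 0.0111]
tool_rot: [180.0, 0.0, 97.9]
force: [-0.0, -0.5, 0.0]
finger_gap: 0.0439
gripper_force: 0.0
```

Request:
{"fn": "move_arm", "kwargs": {"motion": [{"dx": 0,"dy": 0,"dz": -20,"turn": 0},{"dx": 0,"dy": 0,"dz": -65,"turn": 0},{"dx": 0,"dy": 0,"dz": -120,"turn": 0},{"dx": 0,"dy": 0,"dz": -170,"turn": 8},{"dx": 0,"dy": 0,"dz": -200,"turn": 18}]}}

```text
clock: 44.45
eef_pos: [0.4298, -0.0214, 0.2142]
tool_rot: [179.8, -0.0, 79.6]
force: [-1.2, 0.2, -0.2]
finger_gap: 0.0441
gripper_force: 0.0
```

```bash
python3 - <<'E'
from h import *
st();to((.531,-.329),.20,-30)
E
```

```text
{'clock': 44.45, 'joint_positions': [-7.379, -21.406, 95.547, 0.002, 105.646, 3.057], 'eef_pos': [0.43, -0.021, 0.214], 'tool_rot': [179.787, -0.014, 79.565], 'force': [-1.231, 0.184, -0.169], 'torque': [-0.099, 0.085, -0.015], 'finger_gap': 0.044, 'gripper_force': 0.0}
move [-284.2  155.1   14.7] turn 19.6
```

Request:
{"fn": "move_arm", "kwargs": {"motion": [{"dx": -48,"dy": 26,"dz": 0,"turn": 4},{"dx": -98,"dy": 53,"dz": 0,"turn": 8},{"dx": -148,"dy": 81,"dz": 0,"turn": 12},{"dx": -198,"dy": 108,"dz": 0,"turn": 16},{"dx": -245,"dy": 134,"dz": 0,"turn": 19.6}], "gripper": 1}}

```text
clock: 45.08
eef_pos: [0.5185, -0.2881, 0.2108]
tool_rot: [180.0, -0.0, 60.1]
force: [0.5, 0.2, -0.1]
finger_gap: 0.0875
gripper_force: 0.0
```

```bash
python3 - <<'E'
from h import *
st();to((.531,-.329),.20,-30)
E
```

```text
{'clock': 45.075, 'joint_positions': [-32.347, 4.023, 72.968, 0.006, 103.005, -2.471], 'eef_pos': [0.518, -0.288, 0.211], 'tool_rot': [179.996, -0.006, 60.126], 'force': [0.454, 0.225, -0.078], 'torque': [-0.032, 0.076, -0.031], 'finger_gap': 0.087, 'gripper_force': 0.0}
move [-29.3  31.3  10.8] turn 0.1
```

Request:
{"fn": "move_arm", "kwargs": {"motion": [{"dx": -15,"dy": 16,"dz": 5,"turn": 0},{"dx": -29,"dy": 31,"dz": 10,"turn": 0},{"dx": -29,"dy": 31,"dz": 10,"turn": 0},{"dx": -29,"dy": 31,"dz": 10,"turn": 0},{"dx": -29,"dy": 31,"dz": 10,"turn": 0}]}}

```text
clock: 45.7
eef_pos: [0.5308, -0.3258, 0.2018]
tool_rot: [179.9, -0.0, 60.3]
force: [0.1, -0.1, -0.2]
finger_gap: 0.0881
gripper_force: 0.0
```

```bash
python3 - <<'E'
from h import *
st();im,p=snap('wrist','w8.png'); snap('top','t8.png')
np.savez('pics/p8.npz',**{k:np.array(v) for k,v in p.items()})
print(proj(p,[[.529,-.3296,.07],[.5393,-.3128,.07],[.5192,-.3478,.07],[.534,-.329,0],[.6228,-.2891,0],[.6065,-.3959,0]]).round(1))
E
```

```text
{'clock': 45.7, 'joint_positions': [-34.677, 8.531, 69.056, 0.011, 102.363, -5.0], 'eef_pos': [0.531, -0.326, 0.202], 'tool_rot': [179.949, -0.007, 60.326], 'force': [0.101, -0.056, -0.179], 'torque': [-0.152, 0.085, -0.03], 'finger_gap': 0.088, 'gripper_force': 0.0}
[[318.  233.4]
 [318.7 210.2]
 [318.6 256.9]
 [322.1 211.2]
 [382.5 130.4]
 [415.5 232.3]]
```

View pics/w8.png

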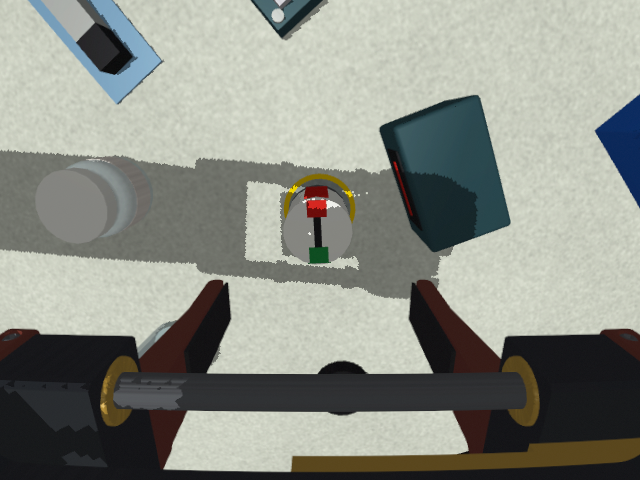

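The wrist view shows the drum top centred at (318,230), its red patch at (317,207) and its green at (319,255). The ring is at (321,207), with the scanner to the right; its top back edge runs (478,96)–(510,222).

```bash
python3 - <<'E'
from h import *
p=dict(np.load('pics/p8.npz')); ang=lambda v:np.degrees(np.arctan2(v[1],v[0]))
im=np.load('pics/w8.png.npy'); hsv=cv2.cvtColor(im,cv2.COLOR_RGB2HSV)
def cen(lo,hi):
    k=cv2.inRange(hsv,lo,hi);k[:180]=0;k[270:]=0;k[:,:280]=0;k[:,360:]=0
    n,l,s,c=cv2.connectedComponentsWithStats(k);i=1+s[1:,4].argmax();print(s[i],c[i]);return c[i]
g=cen((50,120,40),(80,255,255))
q=at_z(p,[(317.5,207),g,(318,230)],.07);print('red,green,c',q.round(4).tolist(),'red dir',ang(q[0]-q[1]),np.linalg.norm(q[0]-q[1]))
b=at_z(p,[(478,96),(510,222)],.075);print('back edge',b.round(4).tolist(),np.linalg.norm(b[1]-b[0]),'edge ang',ang(b[1]-b[0]),'normal',ang(b[1]-b[0])+90)
n=np.array([np.cos(np.radians(ang(b[1]-b[0])+90)),np.sin(np.radians(ang(b[1]-b[0])+90)),0]); print('spot',b.mean(0)-n*.15)
k=cv2.inRange(hsv,(22,150,90),(32,255,255));k[:170]=0;k[260:]=0;k[:,:270]=0;k[:,370:]=0
y,x=np.nonzero(k);w=at_z(p,np.c_[x,y],0)[:,:2]
A=np.c_[2*w,np.ones(len(w))];s=np.linalg.lstsq(A,(w**2).sum(1),rcond=None)[0];print('ring',s[:2],np.sqrt(s[2]+s[:2]@s[:2]),len(x))
cv2.imwrite('pics/w8c.png',cv2.resize(im[80:270,270:520],None,fx=3.15,fy=3.15,interpolation=cv2.INTER_CUBIC)[:,:,::-1])
E
```

```text
[309 247  20  16 290] [318.44827586 254.57241379]
red,green,c [[0.5398, -0.3101, 0.07], [0.5201, -0.3459, 0.07], [0.5305, -0.327, 0.07]] red dir 61.25288321070854 0.04086349649782904
back edge [[0.686, -0.2951, 0.075], [0.6711, -0.398, 0.075]] 0.1039630426853004 edge ang -98.2378754328049 normal -8.237875432804898
spot [ 0.53011906 -0.32508372  0.075     ]
ring [ 0.53229965 -0.32576299] 0.033576942261447175 601
```

View pics/w8c.png

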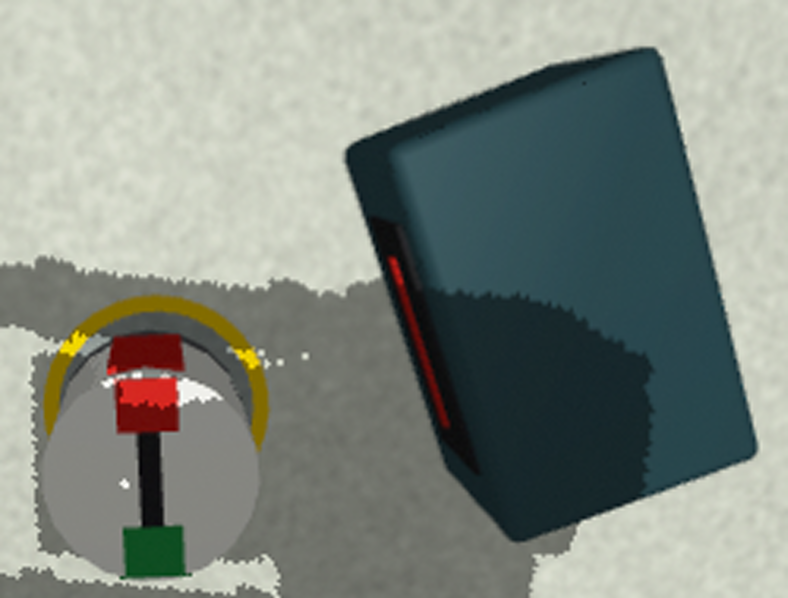

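```bash
python3 - <<'E'
from h import *
p=dict(np.load('pics/p8.npz')); f=at_z(p,[(379.8,127.6),(411.6,227.6)],0); v=f[1]-f[0]
print(f,np.linalg.norm(v),np.degrees(np.arctan2(v[1],v[0]))+90); to((.530,-.328),.036,-30)
E
```

```text
[[ 0.6217182  -0.28556573  0.        ]
 [ 0.60512962 -0.38936774  0.        ]] 0.10511916817512379 -9.079651656056228
move [ -2.2   0.2 165.7] turn 0.3
```

Request:
{"fn": "move_arm", "kwargs": {"motion": [{"dx": -2,"dy": 0,"dz": 40,"turn": 0},{"dx": -2,"dy": 0,"dz": 90,"turn": 0},{"dx": -2,"dy": 0,"dz": 135,"turn": 0},{"dx": -2,"dy": 0,"dz": 160,"turn": 0},{"dx": -2,"dy": 0,"dz": 166,"turn": 0}]}}

```text
clock: 46.42
eef_pos: [0.5286, -0.3273, 0.033]
tool_rot: [-179.8, -0.0, 60.3]
force: [-0.6, 0.1, 0.4]
finger_gap: 0.0876
gripper_force: 0.0
```

Request:
{"fn": "move_arm", "kwargs": {"motion": [{"dx": 0,"dy": 0,"dz": 0,"turn": 0},{"dx": 0,"dy": 0,"dz": 0,"turn": 0},{"dx": 0,"dy": 0,"dz": 0,"turn": 0},{"dx": 0,"dy": 0,"dz": 0,"turn": 0},{"dx": 0,"dy": 0,"dz": 0,"turn": 0}], "gripper": 0, "force": 35}}

```text
clock: 47.05
eef_pos: [0.5295, -0.3283, 0.0366]
tool_rot: [180.0, 0.0, 60.3]
force: [-3.4, 2.6, 5.5]
finger_gap: 0.0579
gripper_force: 35.0
```

Request:
{"fn": "move_arm", "kwargs": {"motion": [{"dx": 0,"dy": 0,"dz": -2,"turn": 0},{"dx": 0,"dy": 0,"dz": -5,"turn": 0},{"dx": 0,"dy": 0,"dz": -8,"turn": 0},{"dx": 0,"dy": 0,"dz": -8,"turn": 0},{"dx": 0,"dy": 0,"dz": -8,"turn": 0}]}}

```text
clock: 47.68
eef_pos: [0.5296, -0.3283, 0.0428]
tool_rot: [-180.0, 0.0, 60.3]
force: [0.0, 0.1, -3.3]
finger_gap: 0.0576
gripper_force: 35.0
```

```bash
python3 - <<'E'
from h import *
st();to((.5322,-.3267),.044)
E
```

```text
{'clock': 47.675, 'joint_positions': [-34.924, 10.944, 82.558, -0.002, 86.512, -5.198], 'eef_pos': [0.53, -0.328, 0.043], 'tool_rot': [-179.986, 0.001, 60.274], 'force': [0.037, 0.093, -3.268], 'torque': [-0.093, 0.068, 0.012], 'finger_gap': 0.058, 'gripper_force': 34.999}
move [ 2.7  1.5 -1.2] turn None
```

Request:
{"fn": "move_arm", "kwargs": {"motion": [{"dx": 1,"dy": 0.5,"dz": 0,"turn": -9},{"dx": 2,"dy": 1,"dz": 0,"turn": -19},{"dx": 2.7,"dy": 1.5,"dz": 0,"turn": -29},{"dx": 2.7,"dy": 1.5,"dz": 0,"turn": -39},{"dx": 2.7,"dy": 1.5,"dz": 0,"turn": -49}]}}

```text
clock: 48.3
eef_pos: [0.5322, -0.3267, 0.0428]
tool_rot: [-180.0, -0.0, 109.6]
force: [-0.3, -0.5, -2.8]
finger_gap: 0.0576
gripper_force: 35.0
```

Request:
{"fn": "move_arm", "kwargs": {"motion": [{"dx": 0,"dy": 0,"dz": 0,"turn": -10},{"dx": 0,"dy": 0,"dz": 0,"turn": -20},{"dx": 0,"dy": 0,"dz": 0,"turn": -30},{"dx": 0,"dy": 0,"dz": 0,"turn": -40},{"dx": 0,"dy": 0,"dz": 0,"turn": -49}]}}

```text
clock: 48.92
eef_pos: [0.5322, -0.3267, 0.0428]
tool_rot: [180.0, -0.0, 158.6]
force: [0.8, 0.1, -3.0]
finger_gap: 0.0578
gripper_force: 35.0
```

Request:
{"fn": "move_arm", "kwargs": {"motion": [{"dx": 0,"dy": 0,"dz": 0,"turn": -7},{"dx": 0,"dy": 0,"dz": 0,"turn": -12.7},{"dx": 0,"dy": 0,"dz": 0,"turn": -12.7},{"dx": 0,"dy": 0,"dz": 0,"turn": -12.7},{"dx": 0,"dy": 0,"dz": 0,"turn": -12.7}]}}

```text
clock: 49.55
eef_pos: [0.5323, -0.3267, 0.043]
tool_rot: [180.0, -0.0, 170.9]
force: [-0.7, -0.8, -3.6]
finger_gap: 0.0573
gripper_force: 35.0
```

```bash
python3 - <<'E'
from h import *
st();to((.5322,-.3267),.044,81)
E
```

```text
{'clock': 49.55, 'joint_positions': [-34.663, 11.146, 82.314, 0.0, 86.542, -115.575], 'eef_pos': [0.532, -0.327, 0.043], 'tool_rot': [179.999, -0.001, 170.911], 'force': [-0.743, -0.789, -3.628], 'torque': [0.036, -0.022, -0.017], 'finger_gap': 0.057, 'gripper_force': 34.999}
move [ 0.1  0.  -1. ] turn -0.1
```

Now lower it (lifted by about 7 mm), release and rise.

Request:
{"fn": "move_arm", "kwargs": {"motion": [{"dx": 0,"dy": 0,"dz": 2,"turn": 0},{"dx": 0,"dy": 0,"dz": 4,"turn": 0},{"dx": 0,"dy": 0,"dz": 6,"turn": 0},{"dx": 0,"dy": 0,"dz": 6,"turn": 0},{"dx": 0,"dy": 0,"dz": 6,"turn": 0}]}}

```text
clock: 50.18
eef_pos: [0.5323, -0.3268, 0.037]
tool_rot: [180.0, -0.0, 171.0]
force: [-0.1, -0.1, -3.1]
finger_gap: 0.0578
gripper_force: 35.0
```

Request:
{"fn": "move_arm", "kwargs": {"motion": [{"dx": 0,"dy": 0,"dz": 0.7,"turn": 0},{"dx": 0,"dy": 0,"dz": 1.2,"turn": 0},{"dx": 0,"dy": 0,"dz": 1.2,"turn": 0},{"dx": 0,"dy": 0,"dz": 1.2,"turn": 0},{"dx": 0,"dy": 0,"dz": 1.2,"turn": 0}]}}

```text
clock: 50.8
eef_pos: [0.5324, -0.3268, 0.0366]
tool_rot: [-180.0, 0.0, 171.0]
force: [-2.2, 1.8, 4.3]
finger_gap: 0.0576
gripper_force: 35.0
```

Request:
{"fn": "move_arm", "kwargs": {"motion": [{"dx": 0,"dy": 0,"dz": 0,"turn": 0},{"dx": 0,"dy": 0,"dz": 0,"turn": 0},{"dx": 0,"dy": 0,"dz": 0,"turn": 0},{"dx": 0,"dy": 0,"dz": 0,"turn": 0},{"dx": 0,"dy": 0,"dz": 0,"turn": 0}], "gripper": 1}}

```text
clock: 51.42
eef_pos: [0.5323, -0.3268, 0.0358]
tool_rot: [180.0, -0.0, 171.0]
force: [-0.4, 0.1, -0.6]
finger_gap: 0.0879
gripper_force: 0.0
```

Request:
{"fn": "move_arm", "kwargs": {"motion": [{"dx": 0,"dy": 0,"dz": -25,"turn": 0},{"dx": 0,"dy": 0,"dz": -70,"turn": 0},{"dx": 0,"dy": 0,"dz": -120,"turn": 0},{"dx": 0,"dy": 0,"dz": -165,"turn": 0},{"dx": 0,"dy": 0,"dz": -180,"turn": 0}]}}

```text
clock: 52.05
eef_pos: [0.5332, -0.3273, 0.2198]
tool_rot: [-179.9, 0.3, 171.0]
force: [0.8, -2.4, -0.1]
finger_gap: 0.0879
gripper_force: 0.0
```

```bash
python3 - <<'E'
from h import *
st();im,p=snap('wrist','w9.png')
np.savez('pics/p9.npz',**{k:np.array(v) for k,v in p.items()})
E
```

```text
{'clock': 52.05, 'joint_positions': [-34.661, 8.874, 66.854, -0.0, 103.933, -115.636], 'eef_pos': [0.533, -0.327, 0.22], 'tool_rot': [-179.853, 0.306, 170.975], 'force': [0.771, -2.446, -0.123], 'torque': [-0.004, 0.077, 0.015], 'finger_gap': 0.088, 'gripper_force': 0.0}
```

View pics/w9.png

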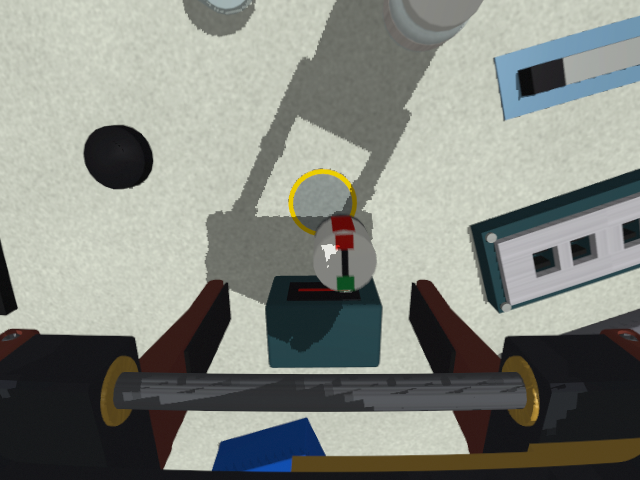

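The wrist view shows the drum upright but knocked off its ring, at about (345,260). The ring is clear at (322,202). I'll measure both and mend it.

```bash
cat > m9.py <<'E'
from h import *
import sys
def drum(f):
    p=dict(np.load(f'pics/p{f}.npz')); ang=lambda v:np.degrees(np.arctan2(v[1],v[0]))
    im=np.load(f'pics/w{f}.png.npy'); hsv=cv2.cvtColor(im,cv2.COLOR_RGB2HSV)
    k=cv2.inRange(hsv,(50,120,40),(80,255,255)); k[330:]=0
    n,l,s,c=cv2.connectedComponentsWithStats(k);i=1+s[1:,4].argmax();print('green px',s[i],c[i]);g=c[i]
    k=cv2.inRange(hsv,(22,130,60),(32,255,255));k[330:]=0
    y,x=np.nonzero(k);w=at_z(p,np.c_[x,y],0)[:,:2]
    A=np.c_[2*w,np.ones(len(w))];s=np.linalg.lstsq(A,(w**2).sum(1),rcond=None)[0];print('ring',s[:2].round(4),np.sqrt(s[2]+s[:2]@s[:2]),len(x))
    return p,im,g,ang
E
python3 - <<'E'
from m9 import *
p,im,g,ang=drum('9')
q=at_z(p,[(344.5,242),g,(344.5,261)],.07);print(q.round(4).tolist(),'green dir',ang(q[1]-q[0]),np.linalg.norm(q[1]-q[0]))
f=at_z(p,[(275,277),(375,277)],.0);print('front?',f.round(4).tolist())
b=at_z(p,[(268,366),(380,367)],.075);print('back top',b.round(4).tolist(),ang(b[0]-b[1])-0)
top=at_z(p,[(266,308),(381,306)],.075);print('front top',top.round(4).tolist(),np.linalg.norm(top[1]-top[0]),ang(top[0]-top[1])+90)
cv2.imwrite('pics/w9c.png',cv2.resize(im[150:380,240:400],None,fx=2.6,fy=2.6,interpolation=cv2.INTER_CUBIC)[:,:,::-1])
to(q[2][:2],.10)
E
```

```text
green px [337 276  18  15 222] [345.17567568 282.7972973 ]
ring [ 0.5325 -0.3257] 0.03358595381612905 749
[[0.5557, -0.3097, 0.07], [0.5948, -0.3146, 0.07], [0.5735, -0.3122, 0.07]] green dir -7.034532050816454 0.03940557037201906
front? [[0.6073, -0.3911, 0.0], [0.625, -0.2805, 0.0]]
back top [[0.6692, -0.4017, 0.075], [0.6877, -0.293, 0.075]] -99.67092092506925
front top [[0.6063, -0.3905, 0.075], [0.621, -0.285, 0.075]] 0.10650374628620063 -7.958932674144535
move [-37.   21.5 119.9] turn None
```

View pics/w9c.png

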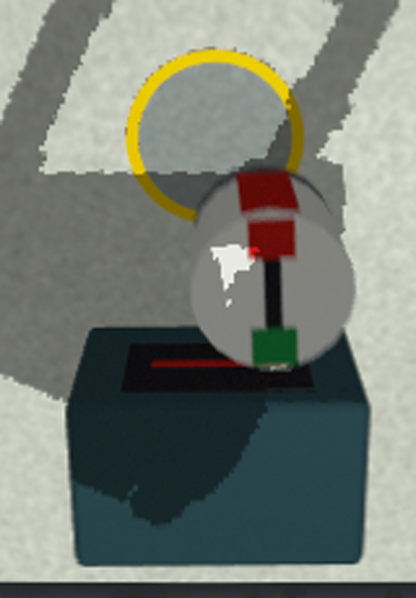

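Request:
{"fn": "move_arm", "kwargs": {"motion": [{"dx": -20,"dy": 11,"dz": 20,"turn": 0},{"dx": -37,"dy": 19,"dz": 60,"turn": 0},{"dx": -37,"dy": 19,"dz": 110,"turn": 0},{"dx": -37,"dy": 19,"dz": 110,"turn": 0},{"dx": -37,"dy": 19,"dz": 110,"turn": 0}]}}

```text
clock: 52.72
eef_pos: [0.572, -0.3133, 0.1052]
tool_rot: [180.0, -0.1, 171.0]
force: [0.0, 0.1, 0.7]
finger_gap: 0.0878
gripper_force: 0.0
```

```bash
python3 - <<'E'
from h import *
st();to((.5735,-.3122),.036)
im,p=snap('wrist','w10.png')
np.savez('pics/p10.npz',**{k:np.array(v) for k,v in p.items()})
from m9 import *
p,im,g,ang=drum('10'); print(at_z(p,[g],.07), proj(p,[[.5735,-.3122,.07]]))
E
```

```text
{'clock': 52.725, 'joint_positions': [-31.7, 13.767, 72.935, 0.006, 93.387, -112.69], 'eef_pos': [0.572, -0.313, 0.105], 'tool_rot': [179.961, -0.079, 170.99], 'force': [0.037, 0.127, 0.661], 'torque': [-0.019, 0.037, 0.038], 'finger_gap': 0.088, 'gripper_force': 0.0}
move [-1.4  1.2 69.1] turn None
green px [313 300  27  23 560] [326.18035714 310.30535714]
ring [ 0.5327 -0.3261] 0.03362616578560324 1575
[[ 0.5971384  -0.31410105  0.07      ]] [[323.16757047 273.45919445]]
```

Request:
{"fn": "move_arm", "kwargs": {"motion": [{"dx": -1.4,"dy": 1,"dz": 20,"turn": 0},{"dx": -1.4,"dy": 1,"dz": 45,"turn": 0},{"dx": -1.4,"dy": 1,"dz": 63,"turn": 0},{"dx": -1.4,"dy": 1,"dz": 69,"turn": 0},{"dx": -1.4,"dy": 1,"dz": 69,"turn": 0}]}}

```text
clock: 53.4
eef_pos: [0.5734, -0.3131, 0.0368]
tool_rot: [180.0, -0.0, 171.0]
force: [0.8, -0.8, 0.2]
finger_gap: 0.0875
gripper_force: 0.0
```

Request:
{"fn": "move_arm", "kwargs": {"motion": [{"dx": 0,"dy": 0,"dz": 0,"turn": 0},{"dx": 0,"dy": 0,"dz": 0,"turn": 0},{"dx": 0,"dy": 0,"dz": 0,"turn": 0},{"dx": 0,"dy": 0,"dz": 0,"turn": 0},{"dx": 0,"dy": 0,"dz": 0,"turn": 0}], "gripper": 0}}

```text
clock: 54.02
eef_pos: [0.5739, -0.3124, 0.0376]
tool_rot: [180.0, 0.1, 171.0]
force: [0.2, 4.9, 3.8]
finger_gap: 0.0577
gripper_force: 35.0
```

Request:
{"fn": "move_arm", "kwargs": {"motion": [{"dx": 0,"dy": 0,"dz": -3,"turn": 0},{"dx": 0,"dy": 0,"dz": -6,"turn": 0},{"dx": 0,"dy": 0,"dz": -8,"turn": 0},{"dx": 0,"dy": 0,"dz": -8,"turn": 0},{"dx": 0,"dy": 0,"dz": -8,"turn": 0}]}}

```text
clock: 54.65
eef_pos: [0.5733, -0.3131, 0.0446]
tool_rot: [180.0, -0.0, 171.0]
force: [0.1, -0.3, -3.1]
finger_gap: 0.0575
gripper_force: 35.0
```

```bash
python3 - <<'E'
from h import *
st();to((.5327,-.3262),.037,81)
E
```

```text
{'clock': 54.65, 'joint_positions': [-31.622, 15.395, 77.237, -0.006, 87.382, -112.584], 'eef_pos': [0.573, -0.313, 0.045], 'tool_rot': [180.0, -0.016, 170.963], 'force': [0.057, -0.343, -3.085], 'torque': [-0.018, -0.023, -0.041], 'finger_gap': 0.057, 'gripper_force': 34.999}
move [ 38.  -19.3   7.7] turn -0.0
```

Request:
{"fn": "move_arm", "kwargs": {"motion": [{"dx": 10,"dy": -5,"dz": 0,"turn": 0},{"dx": 24,"dy": -12,"dz": 0,"turn": 0},{"dx": 38,"dy": -19.3,"dz": 0,"turn": 0},{"dx": 38,"dy": -19.3,"dz": 0,"turn": 0},{"dx": 38,"dy": -19.3,"dz": 0,"turn": 0}]}}

```text
clock: 55.28
eef_pos: [0.5328, -0.3263, 0.0451]
tool_rot: [180.0, 0.0, 170.9]
force: [0.1, 0.5, -2.6]
finger_gap: 0.0576
gripper_force: 35.0
```

Request:
{"fn": "move_arm", "kwargs": {"motion": [{"dx": 0,"dy": 0,"dz": 3,"turn": 0},{"dx": 0,"dy": 0,"dz": 6,"turn": 0},{"dx": 0,"dy": 0,"dz": 7,"turn": 0},{"dx": 0,"dy": 0,"dz": 7.8,"turn": 0},{"dx": 0,"dy": 0,"dz": 7.8,"turn": 0}]}}

```text
clock: 55.9
eef_pos: [0.5329, -0.3259, 0.0376]
tool_rot: [180.0, 0.0, 171.0]
force: [-2.6, 1.6, 1.8]
finger_gap: 0.0576
gripper_force: 35.0
```

Request:
{"fn": "move_arm", "kwargs": {"motion": [{"dx": 0,"dy": 0,"dz": 0,"turn": 0},{"dx": 0,"dy": 0,"dz": 0,"turn": 0},{"dx": 0,"dy": 0,"dz": 0,"turn": 0},{"dx": 0,"dy": 0,"dz": 0,"turn": 0},{"dx": 0,"dy": 0,"dz": 0,"turn": 0}], "gripper": 1}}

```text
clock: 56.52
eef_pos: [0.5328, -0.3262, 0.037]
tool_rot: [-180.0, 0.0, 171.0]
force: [-0.1, 0.2, 0.0]
finger_gap: 0.0877
gripper_force: 0.0
```

```bash
python3 - <<'E'
from h import *
st()
im,p=snap('wrist','w11.png')
np.savez('pics/p11.npz',**{k:np.array(v) for k,v in p.items()})
from m9 import *
p,im,g,ang=drum('11'); print(at_z(p,[g],.07))
E
```

```text
{'clock': 56.525, 'joint_positions': [-34.592, 11.38, 82.671, -0.001, 85.944, -115.561], 'eef_pos': [0.533, -0.326, 0.037], 'tool_rot': [-179.997, 0.003, 170.969], 'force': [-0.116, 0.155, 0.026], 'torque': [-0.025, 0.03, 0.045], 'finger_gap': 0.088, 'gripper_force': 0.0}Traceback (most recent call last):
  File "<stdin>", line 6, in <module>
  File "m9.py", line 7, in drum
    n,l,s,c=cv2.connectedComponentsWithStats(k);i=1+s[1:,4].argmax();print('green px',s[i],c[i]);g=c[i]
                                                    ~~~~~~~~~~~~~~^^
ValueError: attempt to get argmax of an empty sequence
```

Request:
{"fn": "move_arm", "kwargs": {"motion": [{"dx": 0,"dy": 0,"dz": -15,"turn": 0},{"dx": 0,"dy": 0,"dz": -45,"turn": 0},{"dx": 0,"dy": 0,"dz": -90,"turn": 0},{"dx": 0,"dy": 0,"dz": -140,"turn": 0},{"dx": 0,"dy": 0,"dz": -180,"turn": 0}]}}

```text
clock: 57.2
eef_pos: [0.533, -0.3262, 0.221]
tool_rot: [-179.9, 0.2, 171.0]
force: [-0.4, -0.4, -0.8]
finger_gap: 0.0879
gripper_force: 0.0
```

```bash
python3 - <<'E'
from h import *
st()
im,p=snap('wrist','w12.png'); t,_=snap('top','t12.png')
np.savez('pics/p12.npz',**{k:np.array(v) for k,v in p.items()})
from m9 import *
p,im,g,ang=drum('12'); print(at_z(p,[g],.07))
hsv=cv2.cvtColor(im,cv2.COLOR_RGB2HSV);k=cv2.inRange(hsv,(0,150,60),(6,255,255));k[:150]=0;k[300:]=0;k[:,:250]=0;k[:,400:]=0
n,l,s,c=cv2.connectedComponentsWithStats(k);print([(s[i].tolist(),c[i].round(1)) for i in range(1,n) if s[i,4]>40])
a=im[150:380,220:420]; b=t[180:310,260:460]
cv2.imwrite('pics/f12.png',np.hstack([cv2.resize(a,(400,460)),cv2.resize(b,(400,460*260//460)) if 0 else cv2.copyMakeBorder(cv2.resize(b,(400,260)),0,200,0,0,cv2.BORDER_CONSTANT)])[:,:,::-1])
E
```

```text
{'clock': 57.2, 'joint_positions': [-34.59, 8.912, 66.684, -0.0, 104.208, -115.562], 'eef_pos': [0.533, -0.326, 0.221], 'tool_rot': [-179.915, 0.177, 170.972], 'force': [-0.378, -0.438, -0.767], 'torque': [-0.024, -0.015, -0.021], 'finger_gap': 0.088, 'gripper_force': 0.0}
green px [313 239  18  15 251] [321.27091633 246.26693227]
ring [ 0.5332 -0.3259] 0.033886207373228165 565
[[ 0.55633258 -0.32942854  0.07      ]]
[([308, 181, 23, 12, 209], array([318.7, 186.4])), ([310, 194, 19, 17, 297], array([319.3, 201.8])), ([297, 289, 51, 5, 160], array([322.8, 290.9]))]
```

View pics/f12.png

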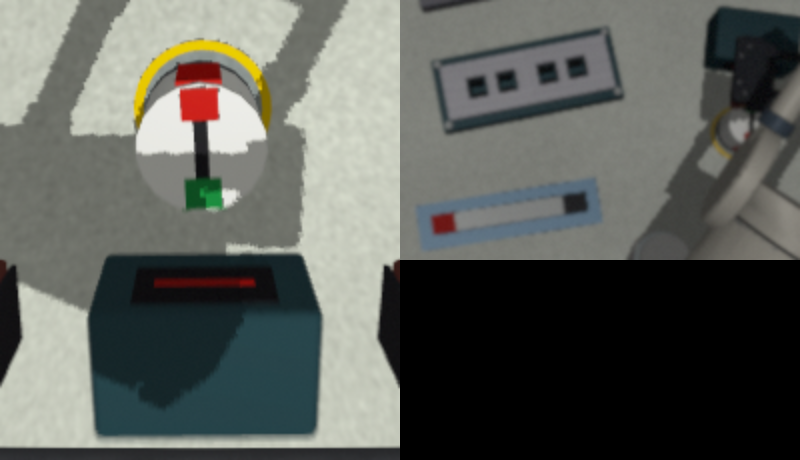

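The drum stands in the ring with green facing the window, and the straightedge is on its mat. I'll check the angle and centring numerically.

```bash
python3 - <<'E'
from m9 import *
p=dict(np.load('pics/p12.npz')); ang=lambda v:np.degrees(np.arctan2(v[1],v[0]))
q=at_z(p,[(319.3,201.8),(321.27,246.27)],.07); print('patch mid',q.mean(0),'green dir',ang(q[1]-q[0]),np.linalg.norm(q[1]-q[0]))
c=lambda x,y:(220+x/2,150+y/2)
f=at_z(p,[c(107,256),c(302,256)],0);print('foot front',f.round(4).tolist(),'normal',ang(f[1]-f[0])-90,'spot',(f.mean(0)-.08*np.array([.9885,-.151,0])).round(4))
for z,a,b in((.075,(89,316),(321,314)),(.075,(97,435),(315,433))):
    f=at_z(p,[c(*a),c(*b)],z);print(f.round(4).tolist(),np.linalg.norm(f[1]-f[0]),'normal',ang(f[1]-f[0])-90)
sl=cv2.cvtColor(np.load('pics/w12.png.npy'),cv2.COLOR_RGB2HSV)
k=cv2.inRange(sl,(0,150,60),(6,255,255));k[:287]=0;k[296:]=0;k[:,:280]=0;k[:,370:]=0
y,x=np.nonzero(k);w=at_z(p,np.c_[x,y],.04);m=np.polyfit(w[:,1],w[:,0],1)[0];print('slot normal',-np.degrees(np.arctan(m)))
E
```

```text
patch mid [ 0.53629224 -0.32709659  0.07      ] green dir -6.63991839818671 0.040356808680630574
foot front [[0.608, -0.3918, 0.0], [0.6254, -0.2836, 0.0]] normal -9.102737752337319 spot [ 0.5376 -0.3256  0.    ]
[[0.6061, -0.3908, 0.075], [0.6222, -0.2842, 0.075]] 0.10786093067798351 normal -8.549567447501616
[[0.6712, -0.4005, 0.075], [0.687, -0.294, 0.075]] 0.10765357353539153 normal -8.473162115709144
slot normal -8.628180400240664
```

Green is within about 2° of the window normal and the drum is within about 3 mm of the ring centre. The bar's midpoint in the crop, (509,212), matches the mat's, (510,214). The hand is clear, so I'm handing in.

```bash
python3 -c "
from bench import bot
print(bot.sign_off())"
```

```text
the job is handed in; nothing more can be done
None
```

I've handed the job in: all three bungs are in the tray, the straightedge did not rock and is back on its mat, and the drum stands on its ring with green facing the scanner, about 2° off square and 3 mm off centre.

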